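# Fit and lock the U-bolt on the mast tube

### The job

Clamp the tube in its bracket: take the shorter of the two U-bolts out of the wooden block, pass it over the tube with one leg on either side, feel for the two holes of the clamp plate along the tube, and press it down until its bow sits on the tube; then push the locking slide's tab fully in so that it catches both legs, and let go. Never press the U-bolt with more than about 40 N, keep the tube in its cradles and leave everything else where it is.

Things in the scene. Friction and masses are not known exactly. Their poses are not given: they have to be found in the camera images.
- u_bolt: the shorter U-bolt, bright steel rod 10 mm thick, about 0.13 kg, standing legs down in a wooden block. Origin at the centre of the bow's half circle; x from leg to leg, z from legs to bow. Legs at x = +22 and -22 mm (54 mm over the outside), ending 67 mm below the origin; bow's inside 17 mm and top 27 mm above it. Grasp it across the outsides of the legs just below the origin
- u_bolt_neck (a point): point midway between the legs at the height of their necks, 44 mm below the U-bolt's origin. Each leg is 5.5 mm thick for 10 mm here, then 10 mm thick again for 18 mm down to its end, which is rounded to a half ball; the shoulder above the neck is rounded as well, the one below it is square
- u_bolt_long: the other U-bolt, alike but with legs 95 mm long, so it stands 28 mm higher; it stays in the block, its plane parallel to the short one's, 76 mm away. Same origin and axes
- bolt_block: fixed block of light wood 80 x 130 x 40 mm, origin at the centre of its underside, z up. The U-bolts stand in blind holes 12 mm wide and 30 mm deep at y = +38 and -38 mm (which is where changes), planes along its x; they draw out straight up
- bracket: fixed grey steel bracket, base 112 x 172 mm, origin at the centre of its underside, z up. The tube lies along its y axis at x = 0, z = 95 mm, in V cradles at y = +70 and -70 mm that rise to 97 mm. With the bow resting on the tube (home) the U-bolt's origin is at x = 0, z = 93 mm in this frame, its x along the bracket's x, either way round
- plate_mid (a point): point of the bracket (z = 61 mm) level with the upper face of the bright clamp plate, 112 x 92 x 6 mm (bracket x, y, z), in its middle two 12 mm through holes at x = +22 and -22 mm. The plate is bolted through slots: its hole line lies anywhere within 18 mm of this point along the bracket's y, either way; this is not measured. It stays put under 40 N. Below, free space to z = 6 mm
- tube: aluminium tube, 30 mm outside, 170 mm long, about 0.25 kg, loose in the cradles; origin at its middle on its axis, y along the axis
- locking_slide (a joint): travel (m) of the dark steel locking slide under the clamp plate: 0 to 0.002 (open) at the start, 0.012 at its stop. It moves along the bracket's +x against about 3 N of friction and stays where it is left. Its keyholes close round the legs' necks, so it goes in only when the U-bolt is home (within about 2 mm)
- tab_mid (a point): point of the bracket (x = -82 mm, z = 65 mm) at the middle of the slide's upturned tab when travel is 0. The tab is a plate 4 mm thick along x (5 mm at its rim), 30 mm wide along y, from z = 46 to 83 mm; its y follows the clamp plate (within 18 mm of this point). Push its outer (-x) face towards the bracket's +x
- spanner: steel combination spanner, 158 mm long, bystander lying flat; origin at the centre of its underside
- tan_carton: small brown carton 36 x 44 x 60 mm, bystander; origin at the centre of its underside
- glue_bottle: squeeze bottle with a red nozzle, 39 mm wide, 136 mm high, standing between bracket and block, bystander; origin at the centre of its underside
Not all that is in view belongs to the job. What is shaped like the u_bolt but yellow is not meant.

How it is judged:
By the outcome, as a careful person would: the job done as asked, in the order asked, and still so for the second after the job is handed in, with the robot touching nothing.
It also fails if it takes over 72 s, if anything falls off the work surface, if the arm or the gripper's body presses on something with over 40 N, if the wrist force passes 120 N, or if a joint passes its speed limit or range.

### The arm

A 7-joint arm with a two-finger parallel gripper is mounted at the origin on the work surface; the furniture and walls round the work are solid. World frame = base frame: x ahead of the robot, y to its left, z up, the work surface at z = 0. Lengths are in m, angles in rad, forces in N, time in s.
With the tool pointing down it reaches from about 0.425 to 0.925 m from the base axis. Payload 6.8 kg.
Tool frame: the origin (TCP) lies between the finger pads; the fingertips stand finger_overhang ahead of it and the grasp point (between the pads) lies 6 mm ahead of it (finger_overhang is the distance from the TCP to the fingertips, in m); z points along the fingers, y is the line along which they close (so a half turn about z gives the same grasp; the last joint's range is limited). The gripper opens to 85 mm and grips with 20 to 120 N. Pads are 22 mm wide; open, the fingers measure 114 mm over their backs; the gripper's body (76 mm by 85 mm) begins 54 mm behind the grasp point. The pads swing forward as they close: fully open they stand 13 mm farther back than shut.
Start: joints at [1.238, 0.477, 0.022, 1.555, -0.011, 1.109, -0.083], TCP at [0.15, -0.658, 0.226] pointing down, gripper open.
Joint ranges: [-2.96, 2.96], [-0.34, 2.1], [-1.41, 1.46], [0.24, 2.44], [-1.37, 4.51], [0.17, 1.92], [-2.96, 2.96]. Speed limits (rad/s): [2.39, 2.39, 3.14, 3.14, 3.14, 3.14, 3.14].

### API

Orientations are given as a unit quaternion [w, x, y, z].
In Python, from station import * gives the robot as it stands.
- The arm moves only by the tool drive_tool, never from a script. Its argument "increments" is a list of rows, each an object of numbers: "claw": the finger opening in m, from 0 to 0.0854; "dx", "dy", "dz": the shift along the tool's x, y, z in m; "wx", "wy", "wz": the turn, a rotation vector about the tool's x, y, z in degrees. A call has 1 to 20 rows; each row shifts and turns the commanded pose from where the row before left it, along the tool's axes as they then stand; what a row does not reach is not made up. A row lasts 1/8 s, in which the tool goes at most 62.5 mm and 10.7 degrees, less where a joint would pass 70% of its speed; a pose out of reach is approached as far as the arm can. A call with a gripper value outside its range is refused whole. The fingers move at their own pace and stop on an object; "newtons" is the grip in N (left out, the last holds). Time passes only in rows, so rows that do not move let the fingers close. It gives the time, the measured TCP pose, the force, the opening and the grip force at its end, in the units of the state.
- get_obs(): the state, without advancing time (a new reading comes with each control period).
- read_camera(name): name is "side" or "top"; returns (picture, depth): 400x640x3 uint8, red, green, blue; 400x640 float32, m along the optical axis (not along the pixel's ray), 0 where there is no reading.
- calibration(name): a dict with "intrinsics" (3x3 intrinsics, pixels), "R" (3x3) and "t" (3): a world point X has camera coordinates R X + t. Camera axes: x right, y down, z forward; pixel columns grow to the right and rows downward; lengths in m; the calibration is good to about 2 mm. A picture is of the moment at which its call begins. calibration takes no time and is no camera call.
- hand_in(): hands the job in; it is judged then, once.
The state is a dict: "t": time; "q": joint angles; "joint_vel": joint speeds; "joint_torque": joint torques, N m; "eef_pos": TCP position; "tool_rot": TCP orientation; "contact_force": force on the tool from outside, world axes, zero at the start; "torque": the same for the moment, N m; "gripper_width": opening from 0.0 (shut) to 1.0 (fully open); "grasp_force": force on a finger pad.
Only numpy, scipy, OpenCV 4.12 (cv2) and the standard library are available. Lean on these libraries where they do the work, as an engineer would, in place of code of your own. Each camera call takes 0.05 s, during which the arm holds its last target. There are 200 camera calls.

## Working session

There is one attempt and no reset: what is moved stays moved. The work goes in short steps, Python scripts to look and compute and a tool call to move; the robot and the scene stay as the last step left them, time stands still between calls to the robot, and variables do not carry over. Pictures are saved under pics/ and viewed, at most 10 in all, crops included, and the job is handed in when it is done.

Besides the shell and the picture viewer there is one more tool, called after "Emit:" as name([rows], argument=value, ...), one row to a line, values as JSON. drive_tool: Moves the arm, as the interface text tells. Its arguments: {"type":"object","properties":{"increments":{"type":"array","items":{"type":"object","properties":{"claw":{"type":"number"},"dx":{"type":"number"},"dy":{"type":"number"},"dz":{"type":"number"},"wx":{"type":"number"},"wy":{"type":"number"},"wz":{"type":"number"}}}},"newtons":{"type":"number"}},"required":["increments"]}

```bash
mkdir -p pics
cat > h.py <<'E'
from station import *
import numpy as np, cv2
def grab(n):
    im,d=read_camera(n); c=calibration(n); return im,d,np.array(c["intrinsics"]),np.array(c["R"]),np.array(c["t"])
def ray(K,R,t,u,v,z):
    d=R.T@np.linalg.inv(K)@np.array([u,v,1.]); o=-R.T@t
    return o+d*(z-o[2])/d[2]
def cloud(d,K,R,t):
    v,u=np.mgrid[0:d.shape[0],0:d.shape[1]]
    P=np.stack([(u-K[0,2])/K[0,0]*d,(v-K[1,2])/K[1,1]*d,d],-1)
    return (P-t)@R
E
python3 - <<'E'
from h import *
o=get_obs(); print(o)
for n in("side","top"):
    im,d,K,R,t=grab(n); cv2.imwrite(f"pics/{n}0.png",im[:,:,::-1]); np.savez(f"{n}0.npz",im=im,d=d,K=K,R=R,t=t)
    print(n,K.round(1).tolist(),(-R.T@t).round(3),R.round(3).tolist())
E
```

```text
{'t': 0.0, 'q': array([ 1.23788737,  0.47781042,  0.0223664 ,  1.55647818, -0.01147837,
        1.10928923, -0.0830879 ]), 'joint_vel': array([-6.38182519e-04, -1.75424931e-03, -1.27397594e-03,  6.61982211e-05,
        5.13130736e-04, -7.00406225e-04,  9.91222747e-05]), 'joint_torque': array([ 6.92622743e-04, -5.96452117e+01,  1.60786740e+00, -2.81192029e+01,
        1.23925356e-02,  9.30491136e-03,  9.73416803e-06]), 'eef_pos': array([ 0.15029552, -0.65742629,  0.22500805]), 'tool_rot': array([-9.09050549e-04,  9.93687750e-01,  1.12177510e-01, -1.88285672e-04]), 'contact_force': array([0.98292743, 0.06686713, 0.05823193]), 'torque': array([ 0.01253387, -0.00285921, -0.02594845]), 'grasp_force': 0.0, 'gripper_width': 0.9986009991289301}
side [[398.4, 0.0, 324.0], [0.0, 398.4, 200.9], [0.0, 0.0, 1.0]] [ 0.422 -1.043  0.585] [[1.0, 0.016, 0.011], [0.018, -0.526, -0.851], [-0.008, 0.851, -0.526]]
top [[428.8, 0.0, 326.3], [0.0, 428.8, 203.9], [0.0, 0.0, 1.0]] [ 0.37  -0.216  1.164] [[-0.027, -1.0, -0.013], [-0.998, 0.028, -0.057], [0.057, 0.011, -0.998]]
```

View pics/side0.png

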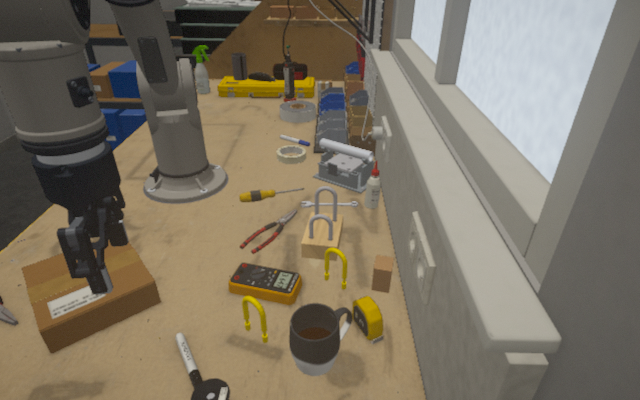

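View pics/top0.png

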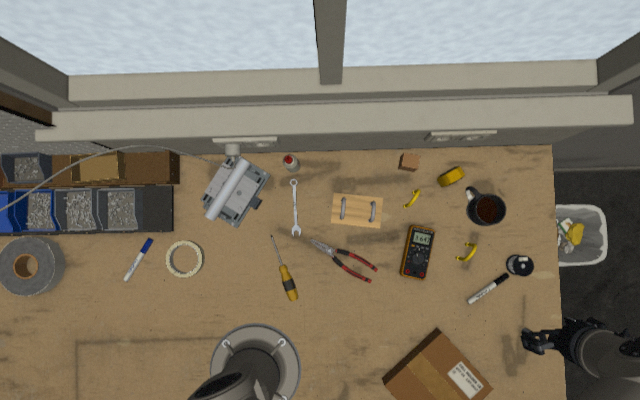

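The side view shows the block near (322,235), with the short U-bolt in front (about (320,225)) and the long one behind it (about (326,200)). The bracket is near (345,168). In the top view the block is at (357,210), the bracket and tube at (235,190), and the tab at about (257,203).

Run:
```python
from h import *
T=np.load("top0.npz");im,d,K,R,t=[T[k] for k in("im","d","K","R","t")]
P=cloud(d,K,R,t)
def crop(T,u0,u1,v0,v1,s): return cv2.resize(T["im"][v0:v1,u0:u1,::-1],None,fx=s,fy=s,interpolation=cv2.INTER_CUBIC)
a=crop(T,190,400,145,245,3.8); S=np.load("side0.npz"); b=crop(S,280,400,125,265,2.2)
a=cv2.copyMakeBorder(a,0,0,0,0,0); c=np.zeros((a.shape[0]+0,800,3),np.uint8); c=a
cv2.imwrite("pics/c1.png",c[:, :800]); 
# wood block mask: by height
for n,T in(("top",T),("side",S)):
    im,d,K,R,t=[T[k] for k in("im","d","K","R","t")]; P=cloud(d,K,R,t)
    print(n,"table z",np.median(P[...,2][(P[...,0]>.3)&(P[...,0]<.6)&(abs(P[...,1]+.2)<.3)&(d>0)]))
    m=(abs(P[...,2]-.04)<.008)&(d>0); box=np.zeros_like(m)
    if n=="top": box[185:235,325:390]=1
    else: box[205:265,295:350]=1
    m&=box; r=cv2.minAreaRect(P[m][:,:2].astype(np.float32)); print("block",r,m.sum(),cv2.boxPoints(r).round(3).tolist())
    h=(P[...,2]>.06)&box&(d>0)
    q=P[h]; print("ubolt pts",len(q)); 
    k=cv2.connectedComponentsWithStats(h.astype(np.uint8))
    for i in range(1,k[0]):
        if k[2][i,4]>5:
            g=P[k[1]==i]; print(k[2][i],g.mean(0).round(3),g.min(0).round(3),g.max(0).round(3))
T=np.load("top0.npz");im,d,K,R,t=[T[k] for k in("im","d","K","R","t")];P=cloud(d,K,R,t)
box=np.zeros(d.shape,bool); box[140:235,195:275]=1
for lo,hi in((.055,.068),(.075,.09),(.1,.12)):
    m=box&(P[...,2]>lo)&(P[...,2]<hi); q=P[m][:,:2].astype(np.float32); r=cv2.minAreaRect(q); print(lo,m.sum(),r)
m=box&(P[...,2]>.1)&(P[...,2]<.13); q=P[m]; c=q.mean(0); u,s,v=np.linalg.svd(q-c,full_matrices=False); pr=(q-c)@v[0]; print("tube",c,v[0],pr.min(),pr.max(),q[:,2].max())
```

```text
top table z 0.004445699349000126
block ((0.4163028597831726, -0.2821066081523895), (0.13006377220153809, 0.08048509061336517), 82.42935943603516) 1321 [[0.36800000071525574, -0.3409999907016754], [0.4480000138282776, -0.35199999809265137], [0.4650000035762787, -0.22300000488758087], [0.38499999046325684, -0.21199999749660492]]
ubolt pts 175
[340 197   6  22  88] [ 0.419 -0.244  0.124] [ 0.394 -0.25   0.081] [ 0.446 -0.237  0.134]
[369 201   7  21  87] [ 0.409 -0.319  0.095] [ 0.385 -0.326  0.06 ] [ 0.435 -0.312  0.108]
side table z 0.024936760224944506
block ((0.4085230231285095, -0.31529000401496887), (0.20114371180534363, 0.08055442571640015), 82.77487182617188) 971 [[0.35600000619888306, -0.4099999964237213], [0.4359999895095825, -0.41999998688697815], [0.460999995470047, -0.22100000083446503], [0.38100001215934753, -0.20999999344348907]]
ubolt pts 430
[314 205   4   8  30] [ 0.395 -0.244  0.07 ] [ 0.392 -0.247  0.061] [ 0.399 -0.241  0.081]
[332 205   5   9  40] [ 0.44  -0.25   0.072] [ 0.435 -0.253  0.06 ] [ 0.444 -0.246  0.085]
[309 214  24  19 190] [ 0.409 -0.322  0.086] [ 0.383 -0.329  0.06 ] [ 0.435 -0.314  0.105]
[324 247  23  18 170] [ 0.44  -0.429  0.082] [ 0.418 -0.445  0.06 ] [ 0.462 -0.413  0.096]
0.055 1257 ((0.49035754799842834, 0.0331215038895607), (0.19124199450016022, 0.20374873280525208), 0.024895790964365005)
0.075 73 ((0.5065826177597046, 0.04325840249657631), (0.18421462178230286, 0.13378944993019104), 10.361976623535156)
0.1 773 ((0.5041549801826477, 0.0895305871963501), (0.13852524757385254, 0.16964787244796753), 58.40748977661133)
tube [0.48194331 0.04594944 0.10777498] [-0.93239678  0.36083076 -0.02091411] -0.09025497154357914 0.09032622563848515 0.12986389151806424
```

View pics/c1.png

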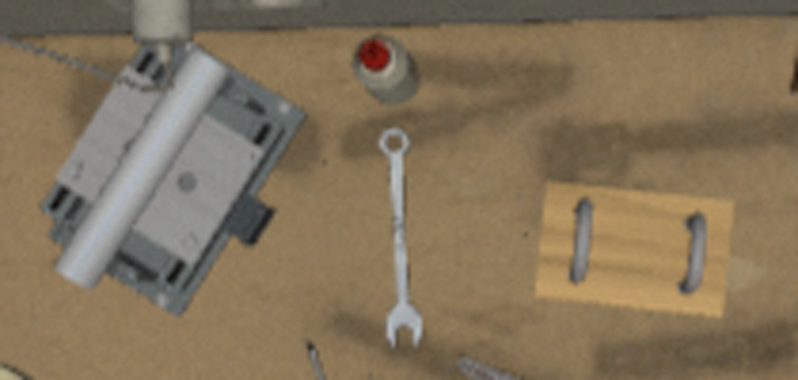

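The crop shows the long U-bolt at (581,240) and the short one at (693,252). The bracket is turned, with the tube running from (75,270) to (210,65) and the tab at (250,218) facing right-down. Next I'll measure the bracket frame.

Run:
```python
import station
print([x for x in dir(station) if not x.startswith('_')], getattr(station,'finger_overhang',None))
from h import *
from scipy.optimize import least_squares
T=np.load("top0.npz");im,d,K,R,t=[T[k] for k in("im","d","K","R","t")];P=cloud(d,K,R,t)
box=np.zeros(d.shape,bool); box[160:222,203:250]=1
m=box&(P[...,2]>.09)&(P[...,2]<.116); q=P[m]; q=q[(q[:,1]<.2)]
def f(p):
    n=np.array([-np.sin(p[1]),np.cos(p[1])]); e=q[:,:2]@n-p[0]
    return np.hypot(e,q[:,2]-p[2])-.015
th=np.deg2rad(-33); r=least_squares(f,[np.median(q[:,:2]@[-np.sin(th),np.cos(th)]),th,.095],loss="soft_l1",f_scale=.002)
print(len(q),r.x,np.rad2deg(r.x[1]),np.abs(f(r.x)).mean())
a=r.x[1]; by=-np.array([np.cos(a),np.sin(a)]); bx=np.array([by[1],-by[0]]); n=np.array([-np.sin(a),np.cos(a)])
s=q[:,:2]@by; o=abs(f(r.x))<.004; print("bx",bx,"by",by,"tube s",np.percentile(s[o],[0,1,99,100]))
c0=r.x[0]*n
# rectify the plane z=.061 and z=.006 in bracket axes, 0.5 mm/px, origin=(x=0, s = mid tube)
s0=(s[o].min()+s[o].max())/2; C=c0+s0*by; print("C",C)
out=[]
for z in(.061,.006):
    g=np.arange(-120,121,.6)/1000; X,Y=np.meshgrid(g,g[::-1])
    W=np.stack([C[0]+X*bx[0]+Y*by[0],C[1]+X*bx[1]+Y*by[1],np.full_like(X,z)],-1)@R.T+t
    u=(W@K.T); u=(u[...,:2]/u[...,2:]).astype(np.float32)
    w=cv2.remap(im,u[...,0],u[...,1],cv2.INTER_CUBIC)[:,:,::-1].copy()
    for k in range(0,401,50): cv2.line(w,(k,0),(k,6),(0,0,255),1); cv2.line(w,(0,k),(6,k),(0,0,255),1)
    out.append(w[:400,:400])
cv2.imwrite("pics/rect.png",np.hstack(out))
# heights around conduit and wall
v=P[d>0]; near=v[(np.hypot(v[:,0]-C[0],v[:,1]-C[1])<.2)&(v[:,2]>.13)]; dd=(near[:,:2]-C); print("tall near",len(near),np.c_[dd@bx,dd@by,near[:,2]][::max(1,len(near)//15)].round(3).tolist())
```

```text
['PlanningError', 'calibration', 'finger_overhang', 'get_obs', 'hand_in', 'read_camera'] 0.025
861 [ 0.29862017 -0.58206409  0.09474979] -33.34981549999502 0.0015643704044645528
bx [0.5497493 0.8353297] by [-0.8353297  0.5497493] tube s [-0.45871041 -0.45540661 -0.29021903 -0.28907499]
C [0.47648991 0.04389905]
tall near 12797 [[0.132, -0.15, 0.624], [0.121, -0.157, 0.56], [0.109, -0.166, 0.469], [0.111, -0.154, 0.365], [0.028, -0.184, 0.366], [-0.016, -0.196, 0.366], [0.145, -0.084, 0.357], [0.103, -0.108, 0.323], [0.072, -0.114, 0.321], [0.152, -0.051, 0.317], [0.058, -0.096, 0.319], [0.02, -0.107, 0.32], [0.038, -0.085, 0.318], [0.093, -0.04, 0.316], [0.024, -0.101, 0.189], [0.004, -0.05, 0.143]]
```

View pics/rect.png

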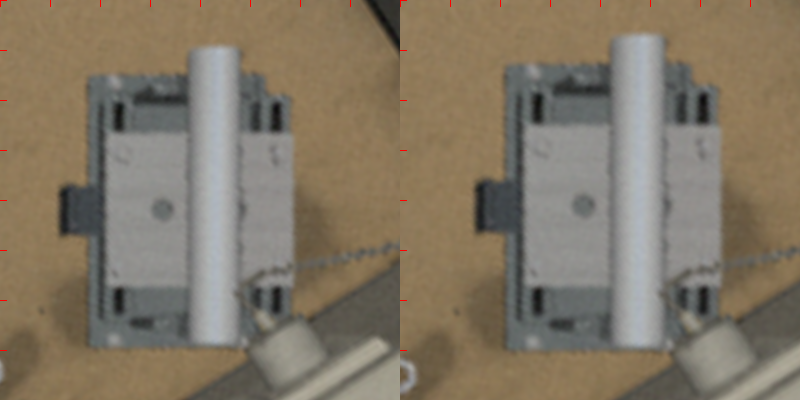

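The rectified views show the plate centred at (199,209) px, which is about −5.7 mm along y from the tube's middle. It measures 113 x 93 mm, as it should. The base centre is at −4.5 mm, 171 mm long. The tab is at about (78,211). A wall box overhangs the lower right, so I'll check its clearance.

```bash
cat >> h.py <<'E'
from scipy.spatial.transform import Rotation as Ro
def rel(p,yaw=None):
    """tool-frame shift to world TCP target p; yaw = wanted world angle (deg) of tool y"""
    o=get_obs(); w,x,y,z=o["tool_rot"]; M=Ro.from_quat([x,y,z,w]).as_matrix()
    print("t",round(o["t"],2),"pos",o["eef_pos"].round(4),"F",o["contact_force"].round(1),"w",round(o["gripper_width"]*85.4,1),"g",round(o["grasp_force"],1))
    a=np.rad2deg(np.arctan2(M[1,1],M[0,1])); print("shift mm",(1000*M.T@(np.array(p)-o["eef_pos"])).round(1),"tooly",a.round(2),"tilt",M[2].round(4), "" if yaw is None else ("wz",-(((yaw-a)+180)%360-180)))
    if yaw is not None:
        A=Ro.from_euler("z",yaw,degrees=True).as_matrix(); M2=np.column_stack([np.cross(A[:,0],[0,0,-1]),A[:,0],[0,0,-1]])
        print("shift after exact turn",(1000*M2.T@(np.array(p)-o["eef_pos"])).round(1),"rotvec deg",np.rad2deg(Ro.from_matrix(M.T@M2).as_rotvec()).round(2))
E
python3 - <<'E'
from h import *
v=[]
for n in("top","side"):
    T=np.load(n+"0.npz");d=T["d"];P=cloud(d,T["K"],T["R"],T["t"]); v.append(P[d>0])
v=np.vstack(v); H=np.array([.4812,.0408])
for lo,hi in((.125,.16),(.16,.2),(.2,.25),(.25,.3),(.3,.35),(.35,.5)):
    q=v[(v[:,2]>lo)&(v[:,2]<hi)&(abs(v[:,1]-H[1])<.2)&(v[:,0]>.3)]; 
    if len(q):
        r=np.hypot(*(q[:,:2]-H).T); k=r.argsort()[[0,min(5,len(r)-1),min(20,len(r)-1)]]; print(lo,len(q),q[k].round(3).tolist(),r[k].round(3))
rel([.410,-.319,.22],-7.5)
E
```

```text
0.125 753 [[0.516, 0.032, 0.154], [0.519, 0.035, 0.156], [0.52, 0.024, 0.146]] [0.036 0.038 0.042]
0.16 1420 [[0.519, 0.04, 0.167], [0.522, 0.042, 0.169], [0.525, 0.049, 0.175]] [0.038 0.041 0.044]
0.2 573 [[0.53, 0.066, 0.202], [0.534, 0.067, 0.202], [0.532, 0.081, 0.224]] [0.055 0.059 0.065]
0.25 113 [[0.561, 0.059, 0.3], [0.544, 0.106, 0.253], [0.545, 0.113, 0.262]] [0.082 0.091 0.097]
0.3 9322 [[0.557, 0.033, 0.315], [0.558, 0.03, 0.306], [0.561, 0.047, 0.31]] [0.076 0.077 0.08 ]
0.35 15302 [[0.622, 0.037, 0.354], [0.622, 0.045, 0.36], [0.622, 0.062, 0.361]] [0.141 0.141 0.143]
t 0.1 pos [ 0.1503 -0.6575  0.2251] F [0.2 1.3 0.9] w 85.7 g 0.0
shift mm [ 328.6 -272.     5.5] tooly -77.12 tilt [-1.0e-04 -1.7e-03 -1.0e+00] ('wz', np.float64(-69.61731175635555))
shift after exact turn [369.5 213.3   5.1] rotvec deg [-9.000e-02 -5.000e-02 -6.962e+01]
```

Run:
```python
from h import *
S=np.load("side0.npz");im=S["im"]
c=cv2.resize(im[70:210,290:430,::-1],None,fx=4.2,fy=4.2,interpolation=cv2.INTER_CUBIC)
cv2.imwrite("pics/s2.png",c)
for X in([.516,.032,.154],[.53,.066,.202],[.545,.113,.262],[.557,.033,.315]):
    w=S["K"]@(S["R"]@X+S["t"]); u=w[:2]/w[2]; print(X,u.round(1),((u-[290,70])*4.2).round())
T=np.load("top0.npz");d=T["d"];P=cloud(d,T["K"],T["R"],T["t"])
m=(d>0)&(P[...,2]>.125)&(P[...,2]<.3)&(P[...,0]>.45)&(P[...,0]<.56)&(P[...,1]>-.02)&(P[...,1]<.2)
for r,cc in np.argwhere(m)[::4]: print(cc,r,P[r,cc].round(3).tolist(),im[0,0,0]*0+T["im"][r,cc].tolist()[0])
```

```text
[0.516, 0.032, 0.154] [360.9 132.2] [298. 261.]
[0.53, 0.066, 0.202] [366.  112.1] [319. 177.]
[0.545, 0.113, 0.262] [371.4  86.6] [342.  70.]
[0.557, 0.033, 0.315] [380.   75.2] [378.  22.]
152 144 [0.551, 0.147, 0.299] 83
155 145 [0.55, 0.142, 0.296] 91
159 145 [0.552, 0.138, 0.287] 81
156 146 [0.548, 0.141, 0.294] 99
160 146 [0.549, 0.135, 0.289] 98
164 146 [0.551, 0.13, 0.28] 86
163 147 [0.548, 0.132, 0.282] 102
167 147 [0.549, 0.125, 0.278] 96
166 148 [0.547, 0.127, 0.277] 104
170 148 [0.548, 0.122, 0.267] 93
171 149 [0.546, 0.119, 0.269] 100
175 149 [0.547, 0.114, 0.261] 88
232 149 [0.559, 0.011, 0.18] 158
236 149 [0.56, 0.002, 0.175] 138
175 150 [0.545, 0.113, 0.262] 102
179 150 [0.546, 0.107, 0.257] 85
228 150 [0.558, 0.021, 0.175] 144
232 150 [0.558, 0.011, 0.176] 156
236 150 [0.558, 0.003, 0.173] 140
177 151 [0.544, 0.112, 0.256] 97
181 151 [0.544, 0.104, 0.252] 91
227 151 [0.556, 0.023, 0.176] 138
231 151 [0.555, 0.013, 0.178] 155
235 151 [0.555, 0.004, 0.177] 150
239 151 [0.556, -0.003, 0.169] 105
182 152 [0.543, 0.104, 0.247] 98
225 152 [0.555, 0.029, 0.17] 105
229 152 [
[... 928 characters left out ...]
4 158 [0.536, 0.068, 0.207] 117
234 158 [0.541, 0.01, 0.164] 117
206 159 [0.534, 0.065, 0.201] 116
234 159 [0.539, 0.011, 0.161] 119
208 160 [0.532, 0.062, 0.196] 121
233 160 [0.537, 0.013, 0.161] 144
210 161 [0.531, 0.059, 0.193] 103
234 161 [0.535, 0.012, 0.155] 99
214 162 [0.529, 0.052, 0.185] 101
214 163 [0.528, 0.053, 0.18] 98
234 163 [0.531, 0.014, 0.148] 100
218 164 [0.527, 0.046, 0.17] 101
235 164 [0.53, 0.012, 0.144] 85
222 165 [0.525, 0.038, 0.165] 115
221 166 [0.522, 0.04, 0.167] 101
225 166 [0.523, 0.033, 0.158] 120
225 167 [0.522, 0.034, 0.153] 104
230 167 [0.523, 0.024, 0.144] 99
234 167 [0.523, 0.016, 0.138] 101
229 168 [0.52, 0.026, 0.149] 97
233 168 [0.521, 0.019, 0.137] 106
```

View pics/s2.png

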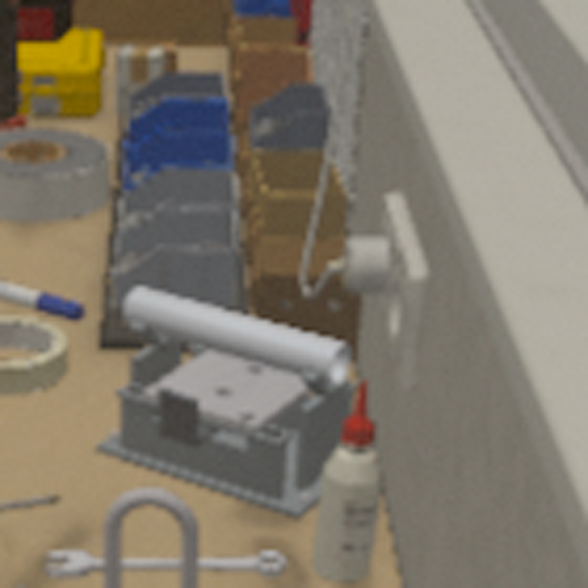

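The crop shows a plug on the sill box with a cable whose low point is at (305,290), z about 0.14–0.17, and only about 35 mm from the hole line. I'll therefore grip with the tool tilted 17° about its y, so the gripper's body leans away from the cable.

Emit:
drive_tool([
  {"wz": -8.7, "claw": 0.0854},
  {"wz": -8.7},
  {"wz": -8.7},
  {"wz": -8.7},
  {"wz": -8.7},
  {"wz": -8.7},
  {"wz": -8.7},
  {"wz": -8.7},
  {"wy": -8.5},
  {"wy": -8.5},
  {},
], newtons=80)

```text
schema error: expected keys claw, dx, dy, dz, wx, wy, wz
```

```bash
cat >> h.py <<'E'
def go(g,yaw,tilt=17,ahead=.006):
    """shift (mm, tool axes after the turn) bringing the grasp point to g; tool y at yaw, leaning by tilt"""
    o=get_obs(); w,x,y,z=o["tool_rot"]; M=Ro.from_quat([x,y,z,w]).as_matrix()
    A=Ro.from_euler("z",yaw,degrees=True).as_matrix()[:,0]; M2=np.column_stack([np.cross(A,[0,0,-1]),A,[0,0,-1]])@Ro.from_euler("y",-tilt,degrees=True).as_matrix()
    G=o["eef_pos"]+ahead*M[:,2]
    print("t",round(o["t"],2),"grasp pt",G.round(4),"F",o["contact_force"].round(1),"w",round(o["gripper_width"]*85.4,1),"g",round(o["grasp_force"],1),"q",o["q"].round(2))
    print("turn",np.rad2deg(Ro.from_matrix(M.T@M2).as_rotvec()).round(2),"shift",(1000*M2.T@(np.array(g)-G)).round(1))
E
python3 -c "
from h import *
go([.410,-.319,.17],-7.5)"
```

```text
t 0.1 grasp pt [ 0.1503 -0.6575  0.2191] F [0.2 1.3 0.9] w 85.7 g 0.0 q [ 1.24  0.48  0.02  1.56 -0.01  1.11 -0.08]
turn [-10.41 -14.9  -69.07] shift [367.7 213.3 -61.1]
```

Emit:
drive_tool([
  {"claw": 0.0854, "dx": 0, "dy": 0, "dz": 0, "wx": 0, "wy": 0, "wz": -8.7},
  {"claw": 0.0854, "dx": 0, "dy": 0, "dz": 0, "wx": 0, "wy": 0, "wz": -8.7},
  {"claw": 0.0854, "dx": 0, "dy": 0, "dz": 0, "wx": 0, "wy": 0, "wz": -8.7},
  {"claw": 0.0854, "dx": 0, "dy": 0, "dz": 0, "wx": 0, "wy": 0, "wz": -8.7},
  {"claw": 0.0854, "dx": 0, "dy": 0, "dz": 0, "wx": 0, "wy": 0, "wz": -8.7},
  {"claw": 0.0854, "dx": 0, "dy": 0, "dz": 0, "wx": 0, "wy": 0, "wz": -8.7},
  {"claw": 0.0854, "dx": 0, "dy": 0, "dz": 0, "wx": 0, "wy": 0, "wz": -8.7},
  {"claw": 0.0854, "dx": 0, "dy": 0, "dz": 0, "wx": 0, "wy": 0, "wz": -8.7},
  {"claw": 0.0854, "dx": 0, "dy": 0, "dz": 0, "wx": 0, "wy": -8.5, "wz": 0},
  {"claw": 0.0854, "dx": 0, "dy": 0, "dz": 0, "wx": 0, "wy": -8.5, "wz": 0},
  {"claw": 0.0854, "dx": 0, "dy": 0, "dz": 0, "wx": 0, "wy": 0, "wz": 0},
], newtons=80)

```text
t: 1.48
eef_pos: [0.1511, -0.6546, 0.2246]
tool_rot: [0.096, 0.743, 0.653, -0.11]
contact_force: [-0.4, 0.1, -0.0]
gripper_width: 1.002
grasp_force: 0.0
```

```bash
python3 -c "
from h import *
go([.410,-.319,.17],-7.5)"
```

```text
t 1.48 grasp pt [ 0.1508 -0.6563  0.2189] F [-0.4  0.1 -0. ] w 85.6 g 0.0 q [ 1.33  0.35 -0.19  1.79  0.31  0.78  0.84]
turn [-0.06 -0.19  0.18] shift [366.5 212.9 -60.9]
```

Emit:
drive_tool([
  {"claw": 0.0854, "dx": 0.0305, "dy": 0.0178, "dz": -0.0051, "wx": 0, "wy": 0, "wz": 0},
  {"claw": 0.0854, "dx": 0.0305, "dy": 0.0178, "dz": -0.0051, "wx": 0, "wy": 0, "wz": 0},
  {"claw": 0.0854, "dx": 0.0305, "dy": 0.0178, "dz": -0.0051, "wx": 0, "wy": 0, "wz": 0},
  {"claw": 0.0854, "dx": 0.0305, "dy": 0.0178, "dz": -0.0051, "wx": 0, "wy": 0, "wz": 0},
  {"claw": 0.0854, "dx": 0.0305, "dy": 0.0178, "dz": -0.0051, "wx": 0, "wy": 0, "wz": 0},
  {"claw": 0.0854, "dx": 0.0305, "dy": 0.0178, "dz": -0.0051, "wx": 0, "wy": 0, "wz": 0},
  {"claw": 0.0854, "dx": 0.0305, "dy": 0.0178, "dz": -0.0051, "wx": 0, "wy": 0, "wz": 0},
  {"claw": 0.0854, "dx": 0.0305, "dy": 0.0178, "dz": -0.0051, "wx": 0, "wy": 0, "wz": 0},
  {"claw": 0.0854, "dx": 0.0305, "dy": 0.0178, "dz": -0.0051, "wx": 0, "wy": 0, "wz": 0},
  {"claw": 0.0854, "dx": 0.0305, "dy": 0.0178, "dz": -0.0051, "wx": 0, "wy": 0, "wz": 0},
  {"claw": 0.0854, "dx": 0.0305, "dy": 0.0178, "dz": -0.0051, "wx": 0, "wy": 0, "wz": 0},
  {"claw": 0.0854, "dx": 0.0305, "dy": 0.0178, "dz": -0.0051, "wx": 0, "wy": 0, "wz": 0},
  {"claw": 0.0854, "dx": 0, "dy": 0, "dz": 0, "wx": 0, "wy": 0, "wz": 0},
  {"claw": 0.0854, "dx": 0, "dy": 0, "dz": 0, "wx": 0, "wy": 0, "wz": 0},
])

```text
t: 3.22
eef_pos: [0.4103, -0.3224, 0.1776]
tool_rot: [0.097, 0.744, 0.651, -0.111]
contact_force: [0.1, -0.7, -0.2]
gripper_width: 1.004
grasp_force: 0.0
```

Run:
```python
from h import *
go([.410,-.319,.071],-7.5)
im,d,K,R,t=grab("side"); c=cv2.resize(im[140:280,250:400,::-1],None,fx=4,fy=4,interpolation=cv2.INTER_CUBIC); cv2.imwrite("pics/s3.png",c)
```

```text
t 3.23 grasp pt [ 0.4101 -0.3241  0.1719] F [ 0.1 -0.7 -0.2] w 85.7 g 0.0 q [ 0.68  0.26 -0.37  2.05  0.52  0.86 -0.15]
turn [-0.08 -0.01 -0.09] shift [34.3 -0.7 95. ]
```

View pics/s3.png

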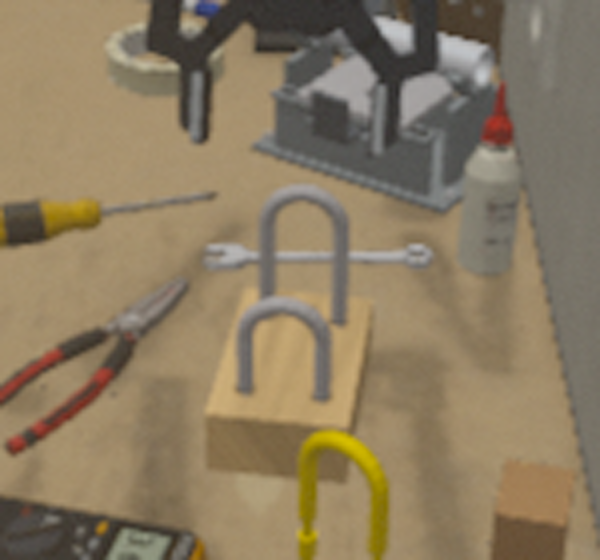

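The fingers, at about (195,130) and (385,135), straddle the line of the short U-bolt (legs at (243,390) and (322,395)). I'll descend and grasp it.

Emit:
drive_tool([
  {"claw": 0.0854, "dx": 0.0057, "dy": 0, "dz": 0.0158, "wx": 0, "wy": 0, "wz": 0},
  {"claw": 0.0854, "dx": 0.0057, "dy": 0, "dz": 0.0158, "wx": 0, "wy": 0, "wz": 0},
  {"claw": 0.0854, "dx": 0.0057, "dy": -0.0007, "dz": 0.0158, "wx": 0, "wy": 0, "wz": 0},
  {"claw": 0.0854, "dx": 0.0057, "dy": 0, "dz": 0.0158, "wx": 0, "wy": 0, "wz": 0},
  {"claw": 0.0854, "dx": 0.0057, "dy": 0, "dz": 0.0158, "wx": 0, "wy": 0, "wz": 0},
  {"claw": 0.0854, "dx": 0.0057, "dy": 0, "dz": 0.0158, "wx": 0, "wy": 0, "wz": 0},
  {"claw": 0.0854, "dx": 0, "dy": 0, "dz": 0, "wx": 0, "wy": 0, "wz": 0},
  {"claw": 0.06, "dx": 0, "dy": 0, "dz": 0, "wx": 0, "wy": 0, "wz": 0},
  {"claw": 0.05, "dx": 0, "dy": 0, "dz": 0, "wx": 0, "wy": 0, "wz": 0},
  {"claw": 0.05, "dx": 0, "dy": 0, "dz": 0, "wx": 0, "wy": 0, "wz": 0},
  {"claw": 0.05, "dx": 0, "dy": 0, "dz": 0, "wx": 0, "wy": 0, "wz": 0},
], newtons=80)

```text
t: 4.65
eef_pos: [0.4105, -0.3164, 0.0772]
tool_rot: [0.098, 0.744, 0.652, -0.111]
contact_force: [-0.0, -0.3, 0.6]
gripper_width: 0.586
grasp_force: 0.3
```

```bash
python3 -c "
from h import *
go([.410,-.319,.071],-7.5)"
```

```text
t 4.65 grasp pt [ 0.4103 -0.3181  0.0715] F [-0.  -0.3  0.6] w 50.0 g 0.3 q [ 0.6   0.41 -0.31  2.14  0.7   0.67 -0.37]
turn [ 0.03  0.02 -0.04] shift [-0.7 -0.2  0.7]
```

Emit:
drive_tool([
  {"claw": 0.046, "dx": 0, "dy": 0, "dz": 0, "wx": 0, "wy": 0, "wz": 0},
  {"claw": 0.046, "dx": 0, "dy": 0, "dz": 0, "wx": 0, "wy": 0, "wz": 0},
  {"claw": 0.046, "dx": 0, "dy": 0, "dz": 0, "wx": 0, "wy": 0, "wz": 0},
], newtons=80)

```text
t: 5.03
eef_pos: [0.4105, -0.3167, 0.0776]
tool_rot: [0.098, 0.744, 0.652, -0.111]
contact_force: [-1.6, 0.8, 4.9]
gripper_width: 0.55
grasp_force: 28.4
```

Run:
```python
from h import *
go([.410,-.319,.071],-7.5)
im,d,K,R,t=grab("side"); c=cv2.resize(im[150:270,260:380,::-1],None,fx=4.5,fy=4.5,interpolation=cv2.INTER_CUBIC); cv2.imwrite("pics/s4.png",c)
```

```text
t 5.03 grasp pt [ 0.4103 -0.3185  0.0718] F [-1.6  0.8  4.9] w 47.0 g 28.4 q [ 0.6   0.41 -0.31  2.14  0.7   0.67 -0.37]
turn [ 0.02  0.06 -0.05] shift [-0.3 -0.2  1. ]
```

View pics/s4.png

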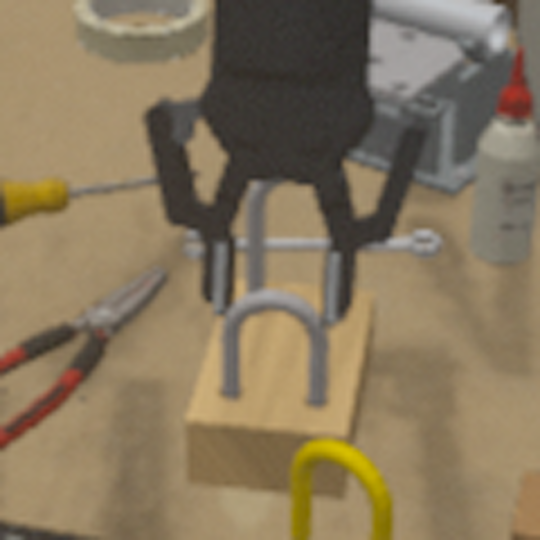

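The picture shows the fingertips (220,308) and (340,318) beside the bow (top at (275,292)), higher or farther back than expected. I'll measure the fingers in depth.

Run:
```python
from h import *
im,d,K,R,t=grab("side"); P=cloud(d,K,R,t); np.savez("s5.npz",im=im,d=d)
o=get_obs(); w,x,y,z=o["tool_rot"]; M=Ro.from_quat([x,y,z,w]).as_matrix(); p=o["eef_pos"]
for a in(-.02,0,.006,.025):
  for s in(-.0235,.0235):
    X=p+M@[0,s,a]; u=K@(R@X+t); u=u[:2]/u[2]; print(a,s,X.round(3),u.round(1),((u-[260,150])*4.5).round())
for uu,vv in((228,305),(215,290),(215,270),(340,305),(345,290),(335,280),(275,295),(232,360),(320,360),(260,220),(290,110)):
    c=int(260+uu/4.5); r=int(150+vv/4.5); Q=np.median(P[r-0:r+1,c:c+1].reshape(-1,3),0); print((uu,vv),im[r,c],Q.round(3),"tool",(1000*M.T@(Q-p)).round(0))
im,d,K,R,t=grab("top"); P=cloud(d,K,R,t); X=p; u=K@(R@X+t); print("tcp in top",u[:2]/u[2])
cv2.imwrite("pics/t5.png",cv2.resize(im[150:260,290:420,::-1],None,fx=5,fy=5,interpolation=cv2.INTER_CUBIC))
```

```text
-0.02 -0.0235 [ 0.388 -0.308  0.097] [311.2 213.7] [231. 287.]
-0.02 0.0235 [ 0.435 -0.314  0.097] [332.3 215.6] [325. 295.]
0 -0.0235 [ 0.387 -0.314  0.078] [310.8 222.3] [229. 325.]
0 0.0235 [ 0.434 -0.32   0.078] [331.7 224.3] [323. 334.]
0.006 -0.0235 [ 0.387 -0.315  0.072] [310.7 224.9] [228. 337.]
0.006 0.0235 [ 0.434 -0.322  0.072] [331.6 226.8] [322. 346.]
0.025 -0.0235 [ 0.386 -0.321  0.054] [310.3 232.9] [226. 373.]
0.025 0.0235 [ 0.433 -0.327  0.054] [331.1 234.9] [320. 382.]
(228, 305) [68 62 53] [ 0.385 -0.311  0.09 ] tool [ -2. -26. -13.]
(215, 290) [101 101  97] [ 0.379 -0.316  0.101] tool [-11. -31. -22.]
(215, 270) [94 90 85] [ 0.379 -0.314  0.111] tool [-11. -31. -31.]
(340, 305) [71 66 61] [ 0.44  -0.321  0.098] tool [ -7.  30. -19.]
(345, 290) [60 53 46] [ 0.443 -0.319  0.104] tool [ -6.  32. -26.]
(335, 280) [116 115 114] [ 0.438 -0.321  0.111] tool [-10.  28. -32.]
(275, 295) [167 162 160] [ 0.41  -0.322  0.103] tool [-13.   0. -23.]
(232, 360) [110 105 101] [ 0.388 -0.319  0.061] tool [ -0. -22.  18.]
(320, 360) [107 104 100] [ 0.432 -0.325  0.066] tool [-2. 23. 13.]
(260, 220) [106 102  99] [ 0.399 -0.244  0.099] tool [ 61. -21. -41.]
(290, 110) [58 53 50] [ 0.415 -0.294  0.189] tool [ -11.    2. -114.]
tcp in top [371.16289508 210.90034504]
```

View pics/t5.png

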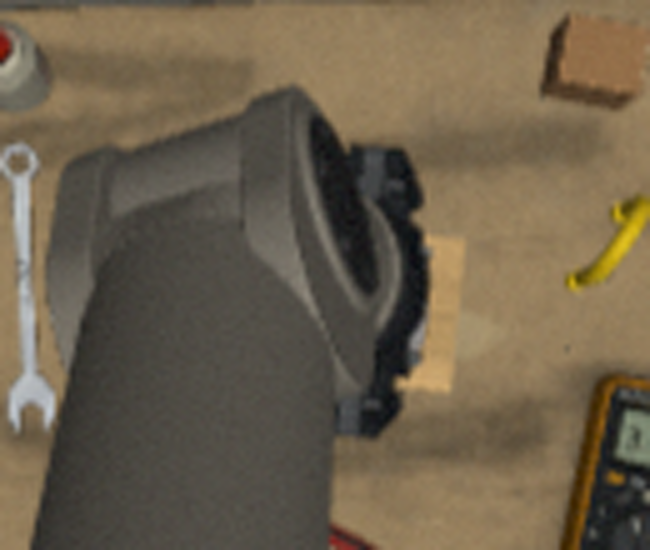

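The top view shows the hand over the block, hiding the grasp. The depth points put the fingertips about 7 mm behind the reported TCP, not about 19 mm ahead. I'll check the same offset in the untilted start picture.

Run:
```python
from h import *
S=np.load("side0.npz");im,d,K,R,t=[S[k] for k in("im","d","K","R","t")];P=cloud(d,K,R,t)
p=np.array([.1503,-.6575,.2251]); w,x,y,z=[-9.09050549e-04,9.93687750e-01,1.12177510e-01,-1.88285672e-04]; M=Ro.from_quat([x,y,z,w]).as_matrix()
def lows(P,d,p,M,g):
    q=(P[(d>0)]-p)@M*1000
    m=(abs(q[:,0])<25)&(abs(q[:,1])<70)&(q[:,2]<g)&(q[:,2]>-120); q=q[m]
    for s in(-1,1):
        a=q[(q[:,1]*s>15)]; 
        if len(a): print("side",s,len(a),"max tool z",np.sort(a[:,2])[-12:].round(0), "mean of lowest",a[a[:,2].argsort()[-30:]].mean(0).round(1))
lows(P,d,p,M,60)
u=K@(R@(p+M@[0,0,.012])+t); print("proj expected tips mid",u[:2]/u[2])
for s in(-.0427,.0427):
    for a in (-.02,.012):
        u=K@(R@(p+M@[0,s,a])+t); print(s,a,u[:2]/u[2])
```

```text
side -1 767 max tool z [-20. -20. -20. -20. -19. -19. -19. -19. -19. -18. -18. -18.] mean of lowest [ -1.2 -43.  -20.3]
side 1 2205 max tool z [-20. -20. -20. -19. -19. -19. -19. -19. -19. -18. -18. -18.] mean of lowest [ -0.4  49.2 -20.2]
proj expected tips mid [119.40509055 283.44085887]
-0.0427 -0.02 [120.1648673  244.56157311]
-0.0427 0.012 [126.02933434 262.53988482]
0.0427 -0.02 [104.57610617 288.28973728]
0.0427 0.012 [111.82391616 307.36116343]
```

The start picture confirms it: the tips really stand about 31 mm short of the nominal value along the tool z, so the real grasp point is at about −26 mm. I'll open, recompute and go lower.

Emit:
drive_tool([
  {"claw": 0.0854, "dx": 0, "dy": 0, "dz": 0, "wx": 0, "wy": 0, "wz": 0},
  {"claw": 0.0854, "dx": 0, "dy": 0, "dz": 0, "wx": 0, "wy": 0, "wz": 0},
  {"claw": 0.0854, "dx": 0, "dy": 0, "dz": 0, "wx": 0, "wy": 0, "wz": 0},
  {"claw": 0.0854, "dx": 0, "dy": 0, "dz": 0, "wx": 0, "wy": 0, "wz": 0},
])

```text
t: 5.68
eef_pos: [0.4103, -0.3162, 0.0768]
tool_rot: [0.097, 0.744, 0.652, -0.111]
contact_force: [0.3, 0.6, 0.2]
gripper_width: 0.998
grasp_force: 0.0
```

```bash
sed -i 's/ahead=.006/ahead=-.026/' h.py
python3 - <<'E'
from h import *
im,d,K,R,t=grab("side"); P=cloud(d,K,R,t)
b=np.zeros(d.shape,bool); b[205:245,300:345]=1; q=P[b&(P[...,2]>.06)&(P[...,1]<-.29)&(P[...,2]<.12)&(im.min(2)>90)]; print(len(q),q.min(0),q.max(0),q.mean(0))
go([.410,-.320,.071],-7.5)
E
```

```text
229 [ 0.36353594 -0.32868096  0.06047431] [ 0.45821382 -0.30866351  0.11983599] [ 0.41326456 -0.32195752  0.09002576]
t 5.72 grasp pt [ 0.4113 -0.3087  0.1017] F [-0.3  0.1 -0.2] w 85.4 g 0.0 q [ 0.6   0.41 -0.31  2.14  0.7   0.67 -0.37]
turn [-0.01 -0.   -0.02] shift [-1.9  0.2 32.7]
```

Emit:
drive_tool([
  {"claw": 0.0854, "dx": -0.002, "dy": 0, "dz": 0.008, "wx": 0, "wy": 0, "wz": 0},
  {"claw": 0.0854, "dx": 0, "dy": 0, "dz": 0.008, "wx": 0, "wy": 0, "wz": 0},
  {"claw": 0.0854, "dx": 0, "dy": 0, "dz": 0.008, "wx": 0, "wy": 0, "wz": 0},
  {"claw": 0.0854, "dx": 0, "dy": 0, "dz": 0.008, "wx": 0, "wy": 0, "wz": 0},
  {"claw": 0.06, "dx": 0, "dy": 0, "dz": 0, "wx": 0, "wy": 0, "wz": 0},
  {"claw": 0.045, "dx": 0, "dy": 0, "dz": 0, "wx": 0, "wy": 0, "wz": 0},
  {"claw": 0.045, "dx": 0, "dy": 0, "dz": 0, "wx": 0, "wy": 0, "wz": 0},
  {"claw": 0.045, "dx": 0, "dy": 0, "dz": 0, "wx": 0, "wy": 0, "wz": 0},
  {"claw": 0.045, "dx": 0, "dy": 0, "dz": 0, "wx": 0, "wy": 0, "wz": 0},
], newtons=80)

```text
t: 6.85
eef_pos: [0.4092, -0.3276, 0.0472]
tool_rot: [0.098, 0.744, 0.652, -0.111]
contact_force: [-0.6, 1.0, 4.0]
gripper_width: 0.607
grasp_force: 82.7
```

Run:
```python
from h import *
go([.410,-.320,.19],-7.5)
```

```text
t 6.85 grasp pt [ 0.4102 -0.32    0.0721] F [-0.6  1.   4. ] w 51.8 g 82.7 q [ 0.6   0.47 -0.27  2.14  0.76  0.62 -0.42]
turn [ 0.03  0.02 -0.03] shift [ -34.5   -0.2 -112.8]
```

Emit:
drive_tool([
  {"claw": 0.045, "dx": -0.0029, "dy": 0, "dz": -0.0096, "wx": 0, "wy": 0, "wz": 0},
  {"claw": 0.045, "dx": -0.0029, "dy": 0, "dz": -0.0096, "wx": 0, "wy": 0, "wz": 0},
  {"claw": 0.045, "dx": -0.0029, "dy": 0, "dz": -0.0096, "wx": 0, "wy": 0, "wz": 0},
  {"claw": 0.045, "dx": -0.0029, "dy": 0, "dz": -0.0096, "wx": 0, "wy": 0, "wz": 0},
  {"claw": 0.045, "dx": -0.0061, "dy": 0, "dz": -0.02, "wx": 0, "wy": 0, "wz": 0},
  {"claw": 0.045, "dx": -0.0061, "dy": 0, "dz": -0.02, "wx": 0, "wy": 0, "wz": 0},
  {"claw": 0.045, "dx": -0.0061, "dy": 0, "dz": -0.02, "wx": 0, "wy": 0, "wz": 0},
  {"claw": 0.045, "dx": -0.0061, "dy": 0, "dz": -0.02, "wx": 0, "wy": 0, "wz": 0},
  {"claw": 0.045, "dx": -0.0061, "dy": 0, "dz": -0.02, "wx": 0, "wy": 0, "wz": 0},
  {"claw": 0.045, "dx": 0, "dy": 0, "dz": 0, "wx": 0, "wy": 0, "wz": 0},
  {"claw": 0.045, "dx": 0, "dy": 0, "dz": 0, "wx": 0, "wy": 0, "wz": 0},
])

```text
t: 8.22
eef_pos: [0.4083, -0.327, 0.191]
tool_rot: [0.097, 0.744, 0.652, -0.111]
contact_force: [-1.1, 0.0, -1.8]
gripper_width: 0.604
grasp_force: 83.4
```

Run:
```python
from h import *
go([.4812,.0408,.19],56.65)
im,d,K,R,t=grab("side"); np.savez("s6.npz",im=im,d=d); P=cloud(d,K,R,t)
o=get_obs(); w,x,y,z=o["tool_rot"]; M=Ro.from_quat([x,y,z,w]).as_matrix(); p=o["eef_pos"]; G=p-.026*M[:,2]
b=(d>0)&(np.linalg.norm(P-G,axis=-1)<.1)&(P[...,1]<-.27)
# legs below fingertips
q=P[b]; m=(q[:,2]<G[2]-.022); q=q[m]; print(len(q)); 
for s in(-1,1):
    a=q[s*((q-G)@M[:,1])>8]; v=(a-G); print(s,len(a),"x along tool y",np.percentile(v@M[:,1]*1000,[2,50,98]).round(1),"z",np.percentile(a[:,2]*1000,[0,2,98]).round(1))
    for lo in(140,155,170,185):
        k=(abs(a[:,2]*1000-lo)<8); print(lo,k.sum(),a[k].mean(0).round(4) if k.any() else "")
cv2.imwrite("pics/s6.png",cv2.resize(im[100:250,250:400,::-1],None,fx=4,fy=4,interpolation=cv2.INTER_CUBIC))
```

```text
t 8.22 grasp pt [ 0.4094 -0.3195  0.2158] F [-1.1  0.  -1.8] w 51.6 g 83.4 q [ 0.7   0.24 -0.37  2.04  0.5   0.88 -0.12]
turn [-1.880e+01 -4.000e-02 -6.137e+01] shift [139.6 340.5 -15.7]
129Traceback (most recent call last):
  File "<stdin>", line 9, in <module>
    return _quantile_unchecked(
        a, q, axis, out, overwrite_input, method, keepdims, weights)
    return _ureduce(a,
                    func=_quantile_ureduce_func,
    ...<5 lines>...
                    overwrite_input=overwrite_input,
                    method=method)
    r = func(a, **kwargs)
    result = _quantile(arr,
                       quantiles=q,
    ...<2 lines>...
                       out=out,
                       weights=wgt)
    slices_having_nans = np.isnan(arr[-1, ...])
                                  ~~~^^^^^^^^^
IndexError: index -1 is out of bounds for axis 0 with size 0
```

Run:
```python
from h import *
S=np.load("s6.npz"); im,d=S["im"],S["d"]; c=calibration("side"); K,R,t=[np.array(c[k]) for k in("intrinsics","R","t")]; P=cloud(d,K,R,t)
o=get_obs(); w,x,y,z=o["tool_rot"]; M=Ro.from_quat([x,y,z,w]).as_matrix(); G=o["eef_pos"]-.026*M[:,2]
q=((P-G)@M[:, [0,1]]); h=P[...,2]-G[2]
b=(d>0)&(abs(P[...,1]-G[1])<.05)&(abs(P[...,0]-G[0])<.06)&(h>-.09)&(h<.09)
for lo in range(-70,60,8):
    m=b&(abs(h*1000-lo)<4); 
    if m.any():
        v=(P[m]-G); yy=v@M[:,1]*1000; yw=v[:,1]*1000
        print(lo,m.sum(),"along y:",np.sort(yy)[::max(1,len(yy)//8)].round(0),"world dy med L/R",np.median(yw[yy<0]).round(1) if (yy<0).any() else "",np.median(yw[yy>0]).round(1) if (yy>0).any() else "", "bright",np.median(im[m].mean(1)))
cv2.imwrite("pics/s6.png",cv2.resize(im[100:250,250:400,::-1],None,fx=4,fy=4,interpolation=cv2.INTER_CUBIC))
```

```text
-62 6 along y: [-25. -23. -21.  18.  20.  22.] world dy med L/R 1.0 -6.0 bright 103.16666666666666
-54 30 along y: [-27. -27. -25. -22. -20.  15.  18.  20.  22.  24.] world dy med L/R -0.5 -5.8 bright 109.16666666666666
-46 35 along y: [-28. -25. -23. -21. -19.  17.  20.  22.  24.] world dy med L/R 1.1 -4.9 bright 124.0
-38 17 along y: [-25. -25. -23. -22. -21. -21.  19.  21.  22.] world dy med L/R 2.9 -5.0 bright 110.66666666666667
-30 25 along y: [-27. -25. -23. -21. -19.  17.  19.  22.  25.] world dy med L/R 0.9 -6.1 bright 105.33333333333333
-22 32 along y: [-27. -24. -22. -20.  17.  19.  21.  23.] world dy med L/R -0.6 -6.2 bright 105.33333333333333
-14 37 along y: [-31. -27. -25. -22. -20.  16.  19.  21.  26.  31.] world dy med L/R -0.5 -7.4 bright 104.33333333333333
-6 79 along y: [-40. -33. -29. -26. -20.  19.  24.  28.  33.] world dy med L/R -4.4 -14.7 bright 103.0
2 83 along y: [-40. -36. -31. -27. -20.  19.  26.  31.  37.] world dy med L/R -2.5 -11.9 bright 102.0
10 95 along y: [-41. -36. -30. -24. -19.  19.  25.  30.  35.] world dy med L/R -1.4 -8.9 bright 96.33333333333333
18 110 along y: [-41. -34. -28. -22. -12.  18.  25.  30.  36.] world dy med L/R -0.5 -6.7 bright 99.66666666666667
26 138 along y: [-49. -36. -29. -14.  -4.   7.  14.  32.  44.] world dy med L/R -0.1 -5.4 bright 98.16666666666666
34 161 along y: [-59. -48. -41. -32.  -2.  30.  36.  46.  56.] world dy med L/R 3.6 -6.2 bright 54.666666666666664
42 129 along y: [-59. -53. -49. -31. -23.  27.  32.  49.  57.] world dy med L/R 5.4 -5.2 bright 54.0
50 126 along y: [-59. -53. -49. -26.   6.  24.  29.  50.  56.] world dy med L/R 7.7 -4.4 bright 53.333333333333336
58 175 along y: [-60. -53. -25. -13.  -3.   8.  19.  29.  58.] world dy med L/R 6.9 -2.2 bright 52.666666666666664
```

View pics/s6.png

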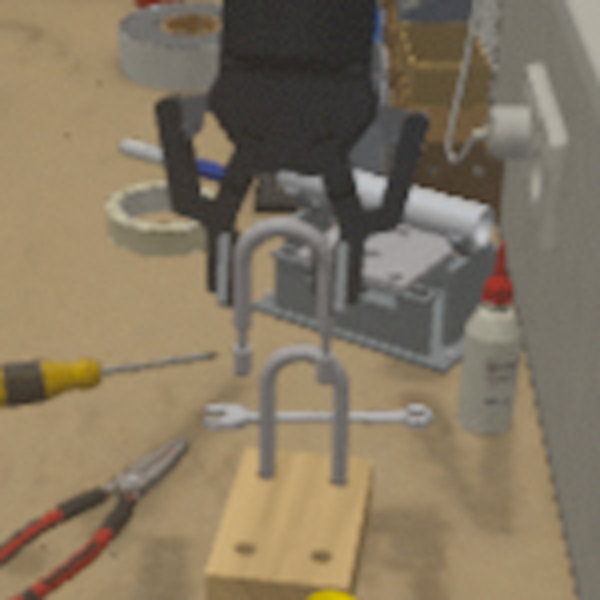

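The picture shows the short U-bolt held upright between the fingers, its necks at (242,350) and (325,362), and the block's two front holes empty. Next I turn it to the bracket's axes.

Emit:
drive_tool([
  {"claw": 0.045, "dx": 0, "dy": 0, "dz": 0, "wx": -2.69, "wy": 0, "wz": -8.77},
  {"claw": 0.045, "dx": 0, "dy": 0, "dz": 0, "wx": -2.69, "wy": 0, "wz": -8.77},
  {"claw": 0.045, "dx": 0, "dy": 0, "dz": 0, "wx": -2.69, "wy": 0, "wz": -8.77},
  {"claw": 0.045, "dx": 0, "dy": 0, "dz": 0, "wx": -2.69, "wy": 0, "wz": -8.77},
  {"claw": 0.045, "dx": 0, "dy": 0, "dz": 0, "wx": -2.69, "wy": 0, "wz": -8.77},
  {"claw": 0.045, "dx": 0, "dy": 0, "dz": 0, "wx": -2.69, "wy": 0, "wz": -8.77},
  {"claw": 0.045, "dx": 0, "dy": 0, "dz": 0, "wx": -2.69, "wy": 0, "wz": -8.77},
  {"claw": 0.045, "dx": 0, "dy": 0, "dz": 0, "wx": 0, "wy": 0, "wz": 0},
])

```text
t: 9.28
eef_pos: [0.4075, -0.3278, 0.1904]
tool_rot: [0.141, 0.286, 0.947, -0.042]
contact_force: [0.4, -0.8, -0.5]
gripper_width: 0.605
grasp_force: 83.4
```

Run:
```python
from h import *
H=np.array([.4812,.0408]); by=np.array([-.8353,.5497])
go([*(H+.05*by),.21],56.65)
```

```text
t 9.28 grasp pt [ 0.4012 -0.3236  0.2153] F [ 0.4 -0.8 -0.5] w 51.6 g 83.4 q [ 1.09  0.18 -0.58  2.14  0.21  0.57  1.35]
turn [ 0.02 -0.09 -0.21] shift [177.  348.4 -48.6]
```

Emit:
drive_tool([
  {"claw": 0.045, "dx": 0.01475, "dy": 0.029, "dz": -0.00405, "wx": 0, "wy": 0, "wz": -0.2},
  {"claw": 0.045, "dx": 0.01475, "dy": 0.029, "dz": -0.00405, "wx": 0, "wy": 0, "wz": 0},
  {"claw": 0.045, "dx": 0.01475, "dy": 0.029, "dz": -0.00405, "wx": 0, "wy": 0, "wz": 0},
  {"claw": 0.045, "dx": 0.01475, "dy": 0.029, "dz": -0.00405, "wx": 0, "wy": 0, "wz": 0},
  {"claw": 0.045, "dx": 0.01475, "dy": 0.029, "dz": -0.00405, "wx": 0, "wy": 0, "wz": 0},
  {"claw": 0.045, "dx": 0.01475, "dy": 0.029, "dz": -0.00405, "wx": 0, "wy": 0, "wz": 0},
  {"claw": 0.045, "dx": 0.01475, "dy": 0.029, "dz": -0.00405, "wx": 0, "wy": 0, "wz": 0},
  {"claw": 0.045, "dx": 0.01475, "dy": 0.029, "dz": -0.00405, "wx": 0, "wy": 0, "wz": 0},
  {"claw": 0.045, "dx": 0.01475, "dy": 0.029, "dz": -0.00405, "wx": 0, "wy": 0, "wz": 0},
  {"claw": 0.045, "dx": 0.01475, "dy": 0.029, "dz": -0.00405, "wx": 0, "wy": 0, "wz": 0},
  {"claw": 0.045, "dx": 0.01475, "dy": 0.029, "dz": -0.00405, "wx": 0, "wy": 0, "wz": 0},
  {"claw": 0.045, "dx": 0.01475, "dy": 0.029, "dz": -0.00405, "wx": 0, "wy": 0, "wz": 0},
  {"claw": 0.045, "dx": 0, "dy": 0, "dz": 0, "wx": 0, "wy": 0, "wz": 0},
  {"claw": 0.045, "dx": 0, "dy": 0, "dz": 0, "wx": 0, "wy": 0, "wz": 0},
])

```text
t: 11.02
eef_pos: [0.4451, 0.0642, 0.1857]
tool_rot: [0.142, 0.283, 0.948, -0.043]
contact_force: [0.1, 1.2, -2.3]
gripper_width: 0.603
grasp_force: 83.6
```

Run:
```python
from h import *
H=np.array([.4812,.0408]); by=np.array([-.8353,.5497]); bx=np.array([.5497,.8353])
go([*(H-.0015*by),.178],56.65)
# where are the legs, seen by the side camera, in bracket axes rel. H
im,d,K,R,t=grab("side"); P=cloud(d,K,R,t); o=get_obs(); w,x,y,z=o["tool_rot"]; M=Ro.from_quat([x,y,z,w]).as_matrix(); G=o["eef_pos"]-.026*M[:,2]
v=P-G; b=(d>0)&(v[...,2]<-.022)&(v[...,2]>-.06)&(np.hypot(v[...,0],v[...,1])<.045); v=v[b]; X=v[:,:2]@bx*1000; Y=v[:,:2]@by*1000
for s in(-1,1): print(s,(X*s>0).sum(),"bx",np.percentile(X[X*s>0],[5,50,95]).round(1),"by",np.percentile(Y[X*s>0],[5,50,95]).round(1))
np.savez("s7.npz",im=im,d=d)
```

```text
t 11.03 grasp pt [0.4387 0.0684 0.2106] F [ 0.1  1.2 -2.3] w 51.5 g 83.6 q [ 0.4   0.15 -0.92  2.22  0.56  0.77  0.09]
turn [0.   0.03 0.13] shift [-40.4   0.3  46.4]
-1 42 bx [-28.9 -25.7 -21.1] by [-1.7  1.5  7.8]
1 33 bx [14.3 17.7 21.6] by [-2.3  0.9  4.9]
```

Emit:
drive_tool([
  {"claw": 0.045, "dx": -0.0069, "dy": 0, "dz": 0.0077, "wx": 0, "wy": 0, "wz": 0.1},
  {"claw": 0.045, "dx": -0.0069, "dy": 0, "dz": 0.0077, "wx": 0, "wy": 0, "wz": 0},
  {"claw": 0.045, "dx": -0.0069, "dy": 0, "dz": 0.0077, "wx": 0, "wy": 0, "wz": 0},
  {"claw": 0.045, "dx": -0.0069, "dy": 0, "dz": 0.0077, "wx": 0, "wy": 0, "wz": 0},
  {"claw": 0.045, "dx": -0.0069, "dy": 0, "dz": 0.0077, "wx": 0, "wy": 0, "wz": 0},
  {"claw": 0.045, "dx": -0.0069, "dy": 0, "dz": 0.0077, "wx": 0, "wy": 0, "wz": 0},
  {"claw": 0.045, "dx": 0, "dy": 0, "dz": 0, "wx": 0, "wy": 0, "wz": 0},
  {"claw": 0.045, "dx": 0, "dy": 0, "dz": 0, "wx": 0, "wy": 0, "wz": 0},
])

```text
t: 12.08
eef_pos: [0.4898, 0.0357, 0.1541]
tool_rot: [0.142, 0.283, 0.948, -0.042]
contact_force: [-0.6, -0.0, -1.5]
gripper_width: 0.604
grasp_force: 83.6
```

```bash
cat > m.py <<'E'
from h import *
H=np.array([.4812,.0408]); by=np.array([-.8353,.5497]); bx=np.array([.5497,.8353])
def st():
    o=get_obs(); w,x,y,z=o["tool_rot"]; M=Ro.from_quat([x,y,z,w]).as_matrix(); G=o["eef_pos"]-.026*M[:,2]; F=o["contact_force"]
    print("t",round(o["t"],2),"G-H bx,by mm",((G[:2]-H)@bx*1000).round(2),((G[:2]-H)@by*1000).round(2),"z",(G[2]*1000).round(2),"F bx,by,z",(F[:2]@bx).round(1),(F[:2]@by).round(1),F[2].round(1),"tau",o["torque"].round(2),"g",o["grasp_force"].round(0))
E
python3 - <<'E'
from m import *
st(); go([*(H-.0025*by),.128],56.65)
im,d,K,R,t=grab("side"); P=cloud(d,K,R,t); o=get_obs(); w,x,y,z=o["tool_rot"]; M=Ro.from_quat([x,y,z,w]).as_matrix(); G=o["eef_pos"]-.026*M[:,2]
v=P-[*H,0]; 
b=(d>0)&(P[...,2]<G[2]-.022)&(P[...,2]>.125)&(np.hypot(v[...,0],v[...,1])<.045); q=v[b]; X=q[:,:2]@bx*1000; Y=q[:,:2]@by*1000
for s in(-1,1): print("leg",s,(X*s>0).sum(),"bx",np.percentile(X[X*s>0],[5,50,95]).round(1),"by",np.percentile(Y[X*s>0],[5,50,95]).round(1))
# tube in side cam: same-camera axis
from scipy.optimize import least_squares
b=(d>0)&(P[...,2]<.116)&(P[...,2]>.092)&(abs(v[...,:2]@bx)<.022)&(abs(v[...,:2]@by)<.08); q=v[b]; X=q[:,:2]@bx; Z=q[:,2]
r=least_squares(lambda p:np.hypot(X-p[0],Z-p[1])-.015,[0,.095],loss="soft_l1",f_scale=.002); print("tube side cam bx,z",r.x*1000,len(q))
cv2.imwrite("pics/s8.png",cv2.resize(im[100:200,300:400,::-1],None,fx=5.5,fy=5.5,interpolation=cv2.INTER_CUBIC))
E
```

```text
Traceback (most recent call last):
  File "m.py", line 5, in st
    print("t",round(o["t"],2),"G-H bx,by mm",((G[:2]-H)@bx*1000).round(2),((G[:2]-H)@by*1000).round(2),"z",(G[2]*1000).round(2),"F bx,by,z",(F[:2]@bx).round(1),(F[:2]@by).round(1),F[2].round(1),"tau",o["torque"].round(2),"g",o["grasp_force"].round(0))
                                                                                                                                                                                                                                 ^^^^^^^^^^^^^^^^^^^^^^
AttributeError: 'float' object has no attribute 'round'
```

```bash
sed -i 's/o\["grasp_force"\].round(0)/round(o["grasp_force"])/' m.py
python3 - <<'E'
from m import *
st(); go([*(H-.0025*by),.128],56.65)
im,d,K,R,t=grab("side"); P=cloud(d,K,R,t); o=get_obs(); w,x,y,z=o["tool_rot"]; M=Ro.from_quat([x,y,z,w]).as_matrix(); G=o["eef_pos"]-.026*M[:,2]
v=P-[*H,0]; 
b=(d>0)&(P[...,2]<G[2]-.022)&(P[...,2]>.125)&(np.hypot(v[...,0],v[...,1])<.045); q=v[b]; X=q[:,:2]@bx*1000; Y=q[:,:2]@by*1000
for s in(-1,1): print("leg",s,(X*s>0).sum(),"bx",np.percentile(X[X*s>0],[5,50,95]).round(1),"by",np.percentile(Y[X*s>0],[5,50,95]).round(1))
from scipy.optimize import least_squares
b=(d>0)&(P[...,2]<.116)&(P[...,2]>.092)&(abs(v[...,:2]@bx)<.022)&(abs(v[...,:2]@by)<.08); q=v[b]; X=q[:,:2]@bx; Z=q[:,2]
r=least_squares(lambda p:np.hypot(X-p[0],Z-p[1])-.015,[0,.095],loss="soft_l1",f_scale=.002); print("tube side cam bx,z",r.x*1000,len(q))
E
```

```text
t 12.07 G-H bx,by mm 0.43 -2.42 z 178.92 F bx,by,z -0.3 0.5 -1.5 tau [0.21 0.33 0.01] g 84
t 12.07 grasp pt [0.4835 0.0398 0.1789] F [-0.6 -0.  -1.5] w 51.6 g 83.6 q [ 0.39  0.27 -0.84  2.18  0.71  0.74  0.05]
turn [0.07 0.02 0.14] shift [14.8 -0.4 48.7]
leg -1 27 bx [-28.9 -25.7 -22.5] by [-5.1 -0.2  2.6]
leg 1 45 bx [ 2.6 16.2 21.1] by [-43.4  -3.    2.3]
tube side cam bx,z [-1.23808083 95.20107556] 401
```

Emit:
drive_tool([
  {"claw": 0.045, "dx": 0.0022, "dy": -0.0004, "dz": 0.0072, "wx": 0, "wy": 0, "wz": 0.1},
  {"claw": 0.045, "dx": 0.0022, "dy": 0, "dz": 0.0072, "wx": 0, "wy": 0, "wz": 0},
  {"claw": 0.045, "dx": 0.0022, "dy": 0, "dz": 0.0072, "wx": 0, "wy": 0, "wz": 0},
  {"claw": 0.045, "dx": 0.0022, "dy": 0, "dz": 0.0072, "wx": 0, "wy": 0, "wz": 0},
  {"claw": 0.045, "dx": 0.0022, "dy": 0, "dz": 0.0072, "wx": 0, "wy": 0, "wz": 0},
  {"claw": 0.045, "dx": 0.0022, "dy": 0, "dz": 0.0072, "wx": 0, "wy": 0, "wz": 0},
  {"claw": 0.045, "dx": 0, "dy": 0, "dz": 0, "wx": 0, "wy": 0, "wz": 0},
])

```text
t: 13.0
eef_pos: [0.4893, 0.0351, 0.1082]
tool_rot: [0.141, 0.283, 0.948, -0.042]
contact_force: [0.1, -0.2, -1.2]
gripper_width: 0.598
grasp_force: 83.6
```

```bash
python3 -c "
from m import *
st(); go([*(H-.0025*by),.118],56.65)"
```

```text
t 13.0 G-H bx,by mm -0.33 -2.35 z 133.07 F bx,by,z -0.1 -0.2 -1.2 tau [ 0.19  0.31 -0.02] g 84
t 13.0 grasp pt [0.483  0.0392 0.1331] F [ 0.1 -0.2 -1.2] w 51.1 g 83.6 q [ 0.32  0.36 -0.78  2.22  0.86  0.68 -0.11]
turn [ 0.02 -0.02  0.05] shift [ 4.3  0.3 14.4]
```

Emit:
drive_tool([
  {"claw": 0.045, "dx": 0.0006, "dy": 0, "dz": 0.0019, "wx": 0, "wy": 0, "wz": 0},
  {"claw": 0.045, "dx": 0.0006, "dy": 0, "dz": 0.0019, "wx": 0, "wy": 0, "wz": 0},
  {"claw": 0.045, "dx": 0.0006, "dy": 0, "dz": 0.0019, "wx": 0, "wy": 0, "wz": 0},
  {"claw": 0.045, "dx": 0.0006, "dy": 0, "dz": 0.0019, "wx": 0, "wy": 0, "wz": 0},
  {"claw": 0.045, "dx": 0.0006, "dy": 0, "dz": 0.0019, "wx": 0, "wy": 0, "wz": 0},
  {"claw": 0.045, "dx": 0.0006, "dy": 0, "dz": 0.0019, "wx": 0, "wy": 0, "wz": 0},
  {"claw": 0.045, "dx": 0, "dy": 0, "dz": 0, "wx": 0, "wy": 0, "wz": 0},
])

```text
t: 13.88
eef_pos: [0.4896, 0.0353, 0.0968]
tool_rot: [0.142, 0.283, 0.948, -0.042]
contact_force: [0.7, -0.2, -1.1]
gripper_width: 0.601
grasp_force: 83.6
```

```bash
python3 -c "
from m import *
st()"
```

```text
t 13.88 G-H bx,by mm -0.04 -2.41 z 121.63 F bx,by,z 0.2 -0.7 -1.1 tau [0.21 0.37 0.01] g 84
```

Continuing down in 1 mm steps.

Emit:
drive_tool([
  {"claw": 0.045, "dx": 0.0003, "dy": 0, "dz": 0.001, "wx": 0, "wy": 0, "wz": 0},
  {"claw": 0.045, "dx": 0.0003, "dy": 0, "dz": 0.001, "wx": 0, "wy": 0, "wz": 0},
  {"claw": 0.045, "dx": 0.0003, "dy": 0, "dz": 0.001, "wx": 0, "wy": 0, "wz": 0},
  {"claw": 0.045, "dx": 0, "dy": 0, "dz": 0, "wx": 0, "wy": 0, "wz": 0},
])

```text
t: 14.38
eef_pos: [0.4893, 0.0358, 0.0935]
tool_rot: [0.142, 0.283, 0.948, -0.042]
contact_force: [-2.4, 3.4, -0.7]
gripper_width: 0.602
grasp_force: 83.7
```

```bash
python3 -c "
from m import *
st()"
```

```text
t 14.38 G-H bx,by mm 0.18 -1.93 z 118.32 F bx,by,z 1.5 3.8 -0.7 tau [1.   0.88 0.08] g 84
```

The rounded ends are already in the holes and are pushed towards +by, so I'll shift 1 mm that way and go on down.

Emit:
drive_tool([
  {"claw": 0.045, "dx": 0.001, "dy": 0, "dz": -0.0003, "wx": 0, "wy": 0, "wz": 0},
  {"claw": 0.045, "dx": 0.0003, "dy": 0, "dz": 0.001, "wx": 0, "wy": 0, "wz": 0},
  {"claw": 0.045, "dx": 0.0003, "dy": 0, "dz": 0.001, "wx": 0, "wy": 0, "wz": 0},
  {"claw": 0.045, "dx": 0, "dy": 0, "dz": 0, "wx": 0, "wy": 0, "wz": 0},
])

```text
t: 14.88
eef_pos: [0.4888, 0.0358, 0.0916]
tool_rot: [0.142, 0.283, 0.948, -0.042]
contact_force: [-2.3, 2.4, -1.2]
gripper_width: 0.602
grasp_force: 83.7
```

```bash
python3 -c "
from m import *
st()"
```

```text
t 14.88 G-H bx,by mm -0.0 -1.47 z 116.43 F bx,by,z 0.8 3.3 -1.2 tau [0.81 0.66 0.13] g 84
```

Emit:
drive_tool([
  {"claw": 0.045, "dx": 0.0008, "dy": 0, "dz": -0.0002, "wx": 0, "wy": 0, "wz": 0},
  {"claw": 0.045, "dx": 0.0003, "dy": 0, "dz": 0.001, "wx": 0, "wy": 0, "wz": 0},
  {"claw": 0.045, "dx": 0.0003, "dy": 0, "dz": 0.001, "wx": 0, "wy": 0, "wz": 0},
  {"claw": 0.045, "dx": 0.0003, "dy": 0, "dz": 0.001, "wx": 0, "wy": 0, "wz": 0},
  {"claw": 0.045, "dx": 0, "dy": 0, "dz": 0, "wx": 0, "wy": 0, "wz": 0},
])

```text
t: 15.5
eef_pos: [0.4881, 0.036, 0.0884]
tool_rot: [0.142, 0.284, 0.947, -0.042]
contact_force: [-0.4, 0.5, -1.9]
gripper_width: 0.6
grasp_force: 83.7
```

```bash
python3 -c "
from m import *
st()"
```

```text
t 15.5 G-H bx,by mm -0.25 -0.81 z 113.25 F bx,by,z 0.2 0.6 -1.9 tau [0.49 0.4  0.05] g 84
```

Emit:
drive_tool([
  {"claw": 0.045, "dx": 0.0008, "dy": 0, "dz": 0.0019, "wx": 0, "wy": 0, "wz": 0},
  {"claw": 0.045, "dx": 0.0006, "dy": 0, "dz": 0.0019, "wx": 0, "wy": 0, "wz": 0},
  {"claw": 0.045, "dx": 0.0006, "dy": 0, "dz": 0.0019, "wx": 0, "wy": 0, "wz": 0},
  {"claw": 0.045, "dx": 0.0006, "dy": 0, "dz": 0.0019, "wx": 0, "wy": 0, "wz": 0},
  {"claw": 0.045, "dx": 0.0006, "dy": 0, "dz": 0.0019, "wx": 0, "wy": 0, "wz": 0},
  {"claw": 0.045, "dx": 0, "dy": 0, "dz": 0, "wx": 0, "wy": 0, "wz": 0},
])

```text
t: 16.25
eef_pos: [0.4878, 0.0363, 0.0783]
tool_rot: [0.142, 0.283, 0.948, -0.042]
contact_force: [-0.7, -0.2, -1.1]
gripper_width: 0.596
grasp_force: 83.6
```

```bash
python3 -c "
from m import *
st()"
```

```text
t 16.25 G-H bx,by mm -0.17 -0.38 z 103.17 F bx,by,z -0.6 0.5 -1.1 tau [0.2  0.33 0.02] g 84
```

Emit:
drive_tool([
  {"claw": 0.045, "dx": 0.0006, "dy": 0, "dz": 0.0019, "wx": 0, "wy": 0, "wz": 0},
  {"claw": 0.045, "dx": 0.0006, "dy": 0, "dz": 0.0019, "wx": 0, "wy": 0, "wz": 0},
  {"claw": 0.045, "dx": 0.0006, "dy": 0, "dz": 0.0019, "wx": 0, "wy": 0, "wz": 0},
  {"claw": 0.045, "dx": 0.0006, "dy": 0, "dz": 0.0019, "wx": 0, "wy": 0, "wz": 0},
  {"claw": 0.045, "dx": 0.0006, "dy": 0, "dz": 0.0019, "wx": 0, "wy": 0, "wz": 0},
  {"claw": 0.045, "dx": 0.0006, "dy": 0, "dz": 0.0019, "wx": 0, "wy": 0, "wz": 0},
  {"claw": 0.045, "dx": 0, "dy": 0, "dz": 0, "wx": 0, "wy": 0, "wz": 0},
])

```text
t: 17.12
eef_pos: [0.4877, 0.0364, 0.0664]
tool_rot: [0.142, 0.283, 0.948, -0.042]
contact_force: [0.3, -1.0, -1.0]
gripper_width: 0.607
grasp_force: 83.6
```

```bash
python3 -c "
from m import *
st()"
```

```text
t 17.12 G-H bx,by mm -0.1 -0.27 z 91.23 F bx,by,z -0.7 -0.7 -1.0 tau [0.23 0.27 0.02] g 84
```

Emit:
drive_tool([
  {"claw": 0.045, "dx": 0.0003, "dy": 0, "dz": 0.001, "wx": 0, "wy": 0, "wz": 0},
  {"claw": 0.045, "dx": 0.0003, "dy": 0, "dz": 0.001, "wx": 0, "wy": 0, "wz": 0},
  {"claw": 0.045, "dx": 0.0003, "dy": 0, "dz": 0.001, "wx": 0, "wy": 0, "wz": 0},
  {"claw": 0.045, "dx": 0, "dy": 0, "dz": 0, "wx": 0, "wy": 0, "wz": 0},
])

```text
t: 17.62
eef_pos: [0.488, 0.0364, 0.0635]
tool_rot: [0.142, 0.284, 0.947, -0.042]
contact_force: [0.5, 0.9, 0.0]
gripper_width: 0.603
grasp_force: 83.7
```

```bash
python3 -c "
from m import *
st()"
```

```text
t 17.62 G-H bx,by mm 0.05 -0.45 z 88.34 F bx,by,z 1.0 0.1 0.0 tau [ 0.17  0.28 -0.01] g 84
```

Emit:
drive_tool([
  {"claw": 0.045, "dx": 0.0003, "dy": 0, "dz": 0.001, "wx": 0, "wy": 0, "wz": 0},
  {"claw": 0.045, "dx": 0.0003, "dy": 0, "dz": 0.001, "wx": 0, "wy": 0, "wz": 0},
  {"claw": 0.045, "dx": 0, "dy": 0, "dz": 0, "wx": 0, "wy": 0, "wz": 0},
])

```text
t: 18.0
eef_pos: [0.4886, 0.0366, 0.0626]
tool_rot: [0.143, 0.283, 0.947, -0.042]
contact_force: [-6.3, -1.0, 16.8]
gripper_width: 0.601
grasp_force: 85.7
```

```bash
python3 -c "
from m import *
st()"
```

```text
t 18.0 G-H bx,by mm 0.51 -0.8 z 87.49 F bx,by,z -4.3 4.7 16.8 tau [-0.39  0.56 -0.2 ] g 86
```

Contact came at z 87.5 (expected home about 88) with 17 N, so the bow is on the tube. I'll open and withdraw along the fingers, away from the cable.

Emit:
drive_tool([
  {"claw": 0.045, "dx": -0.0003, "dy": -0.0004, "dz": -0.0008, "wx": 0, "wy": 0, "wz": 0},
  {"claw": 0.072, "dx": 0, "dy": 0, "dz": 0, "wx": 0, "wy": 0, "wz": 0},
  {"claw": 0.072, "dx": 0, "dy": 0, "dz": 0, "wx": 0, "wy": 0, "wz": 0},
  {"claw": 0.072, "dx": 0, "dy": 0, "dz": 0, "wx": 0, "wy": 0, "wz": 0},
  {"claw": 0.072, "dx": 0, "dy": 0, "dz": -0.01, "wx": 0, "wy": 0, "wz": 0},
  {"claw": 0.072, "dx": 0, "dy": 0, "dz": -0.015, "wx": 0, "wy": 0, "wz": 0},
  {"claw": 0.072, "dx": 0, "dy": 0, "dz": -0.02, "wx": 0, "wy": 0, "wz": 0},
  {"claw": 0.072, "dx": 0, "dy": 0, "dz": -0.02, "wx": 0, "wy": 0, "wz": 0},
  {"claw": 0.072, "dx": 0, "dy": 0, "dz": -0.02, "wx": 0, "wy": 0, "wz": 0},
  {"claw": 0.072, "dx": 0, "dy": 0, "dz": 0, "wx": 0, "wy": 0, "wz": 0},
])

```text
t: 19.25
eef_pos: [0.4675, 0.0501, 0.145]
tool_rot: [0.144, 0.283, 0.947, -0.042]
contact_force: [-0.2, -0.8, -0.3]
gripper_width: 0.844
grasp_force: 0.0
```

Run:
```python
from m import *
st(); go([*(H-.112*bx+.001*by),.165],56.65)
im,d,K,R,t=grab("side"); P=cloud(d,K,R,t); v=P-[*H,0]; X=v[...,:2]@bx*1000; Y=v[...,:2]@by*1000; Z=P[...,2]*1000
m=(d>0)&(abs(X)<32)&(abs(Y)<25)&(Z>112)&(Z<130); print("bow",m.sum(),X[m].mean() if m.any() else "",Y[m].mean(),np.percentile(Z[m],[50,95,100]))
m=(d>0)&(X<-68)&(X>-98)&(abs(Y)<30)&(Z>50)&(Z<88); print("tab",m.sum(),np.percentile(X[m],[2,50,98]),np.percentile(Y[m],[2,50,98]),np.percentile(Z[m],[2,98]))
cv2.imwrite("pics/s8.png",cv2.resize(im[90:200,290:400,::-1],None,fx=5,fy=5,interpolation=cv2.INTER_CUBIC))
```

```text
t 19.25 G-H bx,by mm 0.22 24.24 z 169.85 F bx,by,z -0.8 -0.3 -0.3 tau [ 0.18  0.28 -0.  ] g 0
t 19.25 grasp pt [0.4611 0.0543 0.1698] F [-0.2 -0.8 -0.3] w 72.1 g 0.0 q [ 0.35  0.26 -0.85  2.23  0.73  0.72 -0.03]
turn [0.16 0.18 0.02] shift [ -20.8 -112.2   11.4]
bow 26 -6.101954462466924 1.6666489729185796 [115.81807887 120.07169957 120.67748609]
tab 102 [-86.40565823 -83.3693968  -78.53231782] [-12.55843215   0.4399829   17.90173816] [50.48059773 83.65236479]
```

The depth shows the bow's top at 120 mm (home) and the tab at x −84, y about 0 to 2. Now I move outside the tab with the fingers shut.

Emit:
drive_tool([
  {"claw": 0.072, "dx": -0.0035, "dy": -0.0187, "dz": 0.0019, "wx": 0, "wy": 0, "wz": 0},
  {"claw": 0.0, "dx": -0.0035, "dy": -0.0187, "dz": 0.0019, "wx": 0, "wy": 0, "wz": 0},
  {"claw": 0.0, "dx": -0.0035, "dy": -0.0187, "dz": 0.0019, "wx": 0, "wy": 0, "wz": 0},
  {"claw": 0.0, "dx": -0.0035, "dy": -0.0187, "dz": 0.0019, "wx": 0, "wy": 0, "wz": 0},
  {"claw": 0.0, "dx": -0.0035, "dy": -0.0187, "dz": 0.0019, "wx": 0, "wy": 0, "wz": 0},
  {"claw": 0.0, "dx": -0.0035, "dy": -0.0187, "dz": 0.0019, "wx": 0, "wy": 0, "wz": 0},
  {"claw": 0.0, "dx": 0, "dy": 0, "dz": 0, "wx": 0, "wy": 0, "wz": 0},
  {"claw": 0.0, "dx": 0, "dy": 0, "dz": 0, "wx": 0, "wy": 0, "wz": 0},
  {"claw": 0.0, "dx": 0, "dy": 0, "dz": 0, "wx": 0, "wy": 0, "wz": 0},
], newtons=30)

```text
t: 20.42
eef_pos: [0.4253, -0.0561, 0.1386]
tool_rot: [0.142, 0.283, 0.948, -0.042]
contact_force: [0.0, 0.8, -0.5]
gripper_width: -0.003
grasp_force: 0.0
```

Run:
```python
from m import *
st(); go([*(H-.112*bx+.001*by),.072],56.65)
im,d,K,R,t=grab("side"); P=cloud(d,K,R,t); o=get_obs(); w,x,y,z=o["tool_rot"]; M=Ro.from_quat([x,y,z,w]).as_matrix()
q=(P[d>0]-o["eef_pos"])@M*1000; m=(abs(q[:,0])<30)&(abs(q[:,1])<60)&(q[:,2]<30)&(q[:,2]>-110); q=q[m]
for lo in range(-105,30,10):
    a=q[abs(q[:,2]-lo)<5]
    if len(a): print(lo,len(a),"y",a[:,1].min().round(0),a[:,1].max().round(0),"x",a[:,0].min().round(0),a[:,0].max().round(0))
```

```text
t 20.43 G-H bx,by mm -111.71 1.08 z 163.46 F bx,by,z 0.7 0.4 -0.5 tau [0.12 0.2  0.02] g 0
t 20.43 grasp pt [ 0.4189 -0.0519  0.1635] F [ 0.   0.8 -0.5] w -0.3 g 0.0 q [ 0.61  0.16 -0.82  2.35  0.63  0.56  0.28]
turn [0.11 0.02 0.09] shift [26.7 -0.3 87.5]
-105 104 y -58.0 53.0 x -20.0 8.0
-95 116 y -60.0 59.0 x -18.0 14.0
-85 116 y -60.0 54.0 x -18.0 11.0
-75 114 y -53.0 49.0 x -18.0 12.0
-65 89 y -45.0 40.0 x -14.0 15.0
-55 76 y -37.0 27.0 x -13.0 15.0
-45 34 y -22.0 8.0 x -12.0 9.0
-35 41 y -19.0 12.0 x -12.0 9.0
-25 38 y -17.0 10.0 x -11.0 8.0
-15 31 y -18.0 5.0 x -11.0 11.0
-5 13 y -8.0 0.0 x -10.0 9.0
```

Emit:
drive_tool([
  {"claw": 0.0, "dx": 0.0043, "dy": 0, "dz": 0.014, "wx": 0, "wy": 0, "wz": 0},
  {"claw": 0.0, "dx": 0.0043, "dy": 0, "dz": 0.014, "wx": 0, "wy": 0, "wz": 0},
  {"claw": 0.0, "dx": 0.0043, "dy": 0, "dz": 0.014, "wx": 0, "wy": 0, "wz": 0},
  {"claw": 0.0, "dx": 0.0043, "dy": 0, "dz": 0.014, "wx": 0, "wy": 0, "wz": 0},
  {"claw": 0.0, "dx": 0.0042, "dy": 0, "dz": 0.014, "wx": 0, "wy": 0, "wz": 0},
  {"claw": 0.0, "dx": 0.0042, "dy": 0, "dz": 0.0135, "wx": 0, "wy": 0, "wz": 0},
  {"claw": 0.0, "dx": 0, "dy": 0.004, "dz": 0, "wx": 0, "wy": 0, "wz": 0},
  {"claw": 0.0, "dx": 0, "dy": 0.004, "dz": 0, "wx": 0, "wy": 0, "wz": 0},
  {"claw": 0.0, "dx": 0, "dy": 0, "dz": 0, "wx": 0, "wy": 0, "wz": 0},
])

```text
t: 21.6
eef_pos: [0.4301, -0.0496, 0.0519]
tool_rot: [0.143, 0.283, 0.947, -0.042]
contact_force: [0.7, 0.2, -0.0]
gripper_width: 0.001
grasp_force: 0.0
```

```bash
python3 -c "
from m import *
st()"
```

```text
t 21.6 G-H bx,by mm -103.67 0.61 z 76.78 F bx,by,z 0.5 -0.5 -0.0 tau [ 0.17  0.25 -0.02] g 0
```

Push in 1.5 mm steps.

Emit:
drive_tool([
  {"claw": 0.0, "dx": 0, "dy": 0.0015, "dz": 0, "wx": 0, "wy": 0, "wz": 0},
  {"claw": 0.0, "dx": 0, "dy": 0.0015, "dz": 0, "wx": 0, "wy": 0, "wz": 0},
  {"claw": 0.0, "dx": 0, "dy": 0.0015, "dz": 0, "wx": 0, "wy": 0, "wz": 0},
  {"claw": 0.0, "dx": 0, "dy": 0.0015, "dz": 0, "wx": 0, "wy": 0, "wz": 0},
  {"claw": 0.0, "dx": 0, "dy": 0, "dz": 0, "wx": 0, "wy": 0, "wz": 0},
])

```text
t: 22.22
eef_pos: [0.4326, -0.0451, 0.0513]
tool_rot: [0.142, 0.283, 0.947, -0.042]
contact_force: [0.4, 0.0, -0.2]
gripper_width: -0.001
grasp_force: 0.0
```

```bash
python3 -c "
from m import *
st()"
```

```text
t 22.23 G-H bx,by mm -98.46 0.99 z 76.16 F bx,by,z 0.2 -0.3 -0.2 tau [0.22 0.26 0.05] g 0
```

Emit:
drive_tool([
  {"claw": 0.0, "dx": 0, "dy": 0.0015, "dz": 0, "wx": 0, "wy": 0, "wz": 0},
  {"claw": 0.0, "dx": 0, "dy": 0.0015, "dz": 0, "wx": 0, "wy": 0, "wz": 0},
  {"claw": 0.0, "dx": 0, "dy": 0.0015, "dz": 0, "wx": 0, "wy": 0, "wz": 0},
  {"claw": 0.0, "dx": 0, "dy": 0.0015, "dz": 0, "wx": 0, "wy": 0, "wz": 0},
  {"claw": 0.0, "dx": 0, "dy": 0, "dz": 0, "wx": 0, "wy": 0, "wz": 0},
])

```text
t: 22.85
eef_pos: [0.4357, -0.0403, 0.0512]
tool_rot: [0.142, 0.284, 0.947, -0.042]
contact_force: [-1.4, -2.0, 1.2]
gripper_width: 0.001
grasp_force: 1.5
```

```bash
python3 -c "
from m import *
st()"
```

```text
t 22.85 G-H bx,by mm -92.81 1.04 z 76.07 F bx,by,z -2.5 0.1 1.2 tau [-0.31  0.45 -0.19] g 1
```

Emit:
drive_tool([
  {"claw": 0.0, "dx": 0, "dy": 0.0015, "dz": 0, "wx": 0, "wy": 0, "wz": 0},
  {"claw": 0.0, "dx": 0, "dy": 0.0015, "dz": 0, "wx": 0, "wy": 0, "wz": 0},
  {"claw": 0.0, "dx": 0, "dy": 0.0015, "dz": 0, "wx": 0, "wy": 0, "wz": 0},
  {"claw": 0.0, "dx": 0, "dy": 0.0015, "dz": 0, "wx": 0, "wy": 0, "wz": 0},
  {"claw": 0.0, "dx": 0, "dy": 0, "dz": 0, "wx": 0, "wy": 0, "wz": 0},
])

```text
t: 23.48
eef_pos: [0.4392, -0.0349, 0.0513]
tool_rot: [0.142, 0.283, 0.948, -0.042]
contact_force: [-1.4, -3.0, 0.2]
gripper_width: -0.0
grasp_force: 1.2
```

```bash
python3 -c "
from m import *
st()"
```

```text
t 23.48 G-H bx,by mm -86.33 1.05 z 76.14 F bx,by,z -3.3 -0.5 0.2 tau [-0.27  0.55 -0.08] g 1
```

Emit:
drive_tool([
  {"claw": 0.0, "dx": 0, "dy": 0.0015, "dz": 0, "wx": 0, "wy": 0, "wz": 0},
  {"claw": 0.0, "dx": 0, "dy": 0.0015, "dz": 0, "wx": 0, "wy": 0, "wz": 0},
  {"claw": 0.0, "dx": 0, "dy": 0, "dz": 0, "wx": 0, "wy": 0, "wz": 0},
])

```text
t: 23.85
eef_pos: [0.4396, -0.0343, 0.0511]
tool_rot: [0.142, 0.284, 0.947, -0.044]
contact_force: [-4.6, -5.7, 4.9]
gripper_width: 0.0
grasp_force: 3.9
```

```bash
python3 -c "
from m import *
st()"
```

```text
t 23.85 G-H bx,by mm -85.55 1.04 z 75.95 F bx,by,z -7.3 0.7 4.9 tau [-1.1   0.93 -0.46] g 4
```

Emit:
drive_tool([
  {"claw": 0.0, "dx": 0, "dy": 0.0015, "dz": 0, "wx": 0, "wy": 0, "wz": 0},
  {"claw": 0.0, "dx": 0, "dy": 0.0015, "dz": 0, "wx": 0, "wy": 0, "wz": 0},
  {"claw": 0.0, "dx": 0, "dy": 0, "dz": 0, "wx": 0, "wy": 0, "wz": 0},
])

```text
t: 24.22
eef_pos: [0.4397, -0.0343, 0.0508]
tool_rot: [0.141, 0.285, 0.947, -0.046]
contact_force: [-8.9, -10.6, 9.0]
gripper_width: -0.002
grasp_force: 7.2
```

Run:
```python
from m import *
st()
im,d,K,R,t=grab("side"); P=cloud(d,K,R,t); v=P-[*H,0]; X=v[...,:2]@bx*1000; Y=v[...,:2]@by*1000; Z=P[...,2]*1000
m=(d>0)&(abs(X)<32)&(abs(Y)<25)&(Z>112)&(Z<124); print("bow",m.sum(),X[m].mean(),Y[m].mean(),np.percentile(Z[m],[50,95,100]))
```

```text
t 24.23 G-H bx,by mm -85.36 1.03 z 75.69 F bx,by,z -13.7 1.6 9.0 tau [-2.15  1.5  -0.71] g 7
bow 28 -6.535913031974688 -0.43380030127813823 [115.45197249 120.45875566 120.67771121]
```

A hard stop at 14 N, with the finger's outer face at about −71.5 mm (expected −72), so the slide is fully in. Now I back off and rise.

Emit:
drive_tool([
  {"claw": 0.0, "dx": 0, "dy": -0.008, "dz": 0, "wx": 0, "wy": 0, "wz": 0},
  {"claw": 0.0, "dx": 0, "dy": -0.015, "dz": 0, "wx": 0, "wy": 0, "wz": 0},
  {"claw": 0.0, "dx": 0, "dy": -0.015, "dz": 0, "wx": 0, "wy": 0, "wz": 0},
  {"claw": 0.0, "dx": 0, "dy": -0.005, "dz": -0.02, "wx": 0, "wy": 0, "wz": 0},
  {"claw": 0.0, "dx": 0, "dy": 0, "dz": -0.03, "wx": 0, "wy": 0, "wz": 0},
  {"claw": 0.0, "dx": 0, "dy": -0.02, "dz": -0.03, "wx": 0, "wy": 0, "wz": 0},
  {"claw": 0.0, "dx": 0, "dy": -0.03, "dz": -0.03, "wx": 0, "wy": 0, "wz": 0},
  {"claw": 0.0, "dx": 0, "dy": -0.03, "dz": 0, "wx": 0, "wy": 0, "wz": 0},
  {"claw": 0.0, "dx": 0, "dy": 0, "dz": 0, "wx": 0, "wy": 0, "wz": 0},
  {"claw": 0.0, "dx": 0, "dy": 0, "dz": 0, "wx": 0, "wy": 0, "wz": 0},
])

```text
t: 25.52
eef_pos: [0.3639, -0.096, 0.1495]
tool_rot: [0.14, 0.284, 0.948, -0.042]
contact_force: [0.1, 0.3, -0.1]
gripper_width: 0.001
grasp_force: 0.0
```

Run:
```python
from m import *
from scipy.optimize import least_squares
st()
im,d,K,R,t=grab("side"); P=cloud(d,K,R,t); v=P-[*H,0]; X=v[...,:2]@bx*1000; Y=v[...,:2]@by*1000; Z=P[...,2]*1000
m=(d>0)&(abs(X)<32)&(abs(Y)<25)&(Z>112)&(Z<124); print("bow",m.sum(),X[m].mean(),Y[m].mean(),np.percentile(Z[m],[50,95,100]))
m=(d>0)&(X<-55)&(X>-98)&(abs(Y)<30)&(Z>66)&(Z<88); print("tab",m.sum(),np.percentile(X[m],[2,50,98]).round(1),np.percentile(Y[m],[2,50,98]).round(1))
m=(d>0)&(Z<116)&(Z>92)&(abs(X)<22)&(abs(Y)>25)&(abs(Y)<80); r=least_squares(lambda p:np.hypot(X[m]-p[0],Z[m]-p[1])-15,[0,95],loss="soft_l1",f_scale=2); print("tube",r.x)
cv2.imwrite("pics/s9.png",cv2.resize(im[90:210,280:400,::-1],None,fx=5,fy=5,interpolation=cv2.INTER_CUBIC))
```

```text
t 25.52 G-H bx,by mm -178.71 30.33 z 174.35 F bx,by,z 0.3 0.1 -0.1 tau [ 0.18  0.25 -0.01] g 0
bow 25 -7.201429228618545 1.6258483427005803 [116.9494672  120.2131437  120.48968929]
tab 53 [-74.9 -72.3 -70.1] [-12.1   1.1  15.2]
tube [-1.26045155 95.01689179]
```

View pics/s9.png

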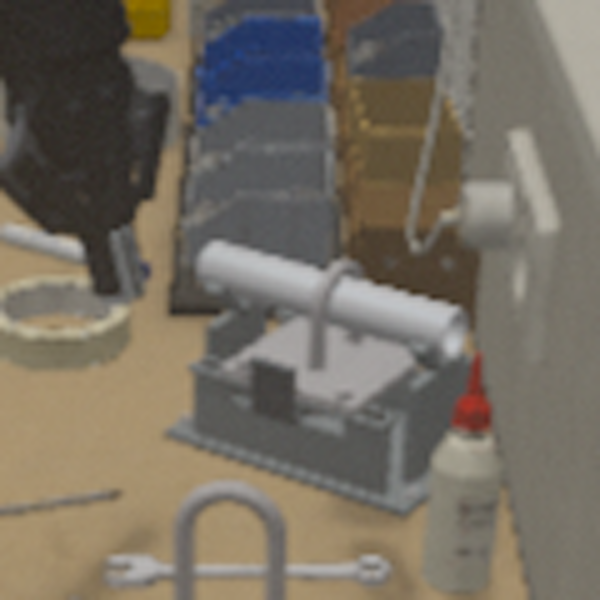

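The U-bolt sits over the tube with its bow at (340,275). The tab at (273,388) has moved 11 mm in, to x = −72, which is the stop. The tube lies in its cradles and the robot is clear.

```bash
python3 -c "
from station import *
print(hand_in())"
```

```text
the job is handed in; nothing more can be done
None
```

The tube is clamped and the job is handed in: the short U-bolt sits home on the tube (bow top at 120 mm), the locking slide is pushed to its stop, and the gripper is clear at about 25.5 s, with at most about 17 N read on the U-bolt when it was pressed down.

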